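Send the weld coupons to the scale in the pail

ROBOT

A 6-joint arm with a two-finger parallel gripper is mounted at the origin on a cart in front of the work surface, level with it; the furniture and walls round the work are solid. World frame = base frame: x ahead of the robot, y to its left, z up, the work surface at z = 0. Lengths are in mm, angles in rad, forces in N, time in s.
With the tool pointing down it reaches from about 275 to 850 mm from the base axis. Payload 5.2 kg.
Tool frame: the origin (TCP) lies midway between the tips of the shut fingers; the grasp point (between the pads) lies 19 mm behind it; z points along the fingers, y is the direction in which the jaws open and shut (so a half turn about z gives the same grasp; the last joint's range is limited). The gripper opens to 85 mm and grips with 20 to 120 N. Pads are 22 mm wide; open, the fingers measure 114 mm over their backs; the gripper's body (76 mm by 85 mm) begins 54 mm behind the grasp point. The pads swing forward as they close: fully open they stand 13 mm farther back than shut.
Start: joints at [-1.403, 0.259, 1.535, -0, 1.348, -0.203], TCP at [199.319, -512.618, 231.31] pointing down, gripper open.
Joint ranges: [-3.14, 3.14], [-0.91, 2.08], [0.19, 2.58], [-1.22, 4.36], [0.22, 2.71], [-3.12, 3.12]. Speed limits (rad/s): [2.57, 2.57, 3.14, 3.14, 3.14, 3.14].

INTERFACE

Orientations are given as a rotation vector (axis times angle).
In Python, from bench import ctrl gives the robot as it stands. The module is installed in compiled form; this text tells all that it offers.
- The arm moves only by the shell command python3 -m pendant 'ROWS'. ROWS is JSON, a list of rows, each an object with "linear": the shift along the tool's x, y, z in m, a list of three; "rotation": the turn, a rotation vector about the tool's x, y, z in degrees, a list of three; "fingers": the opening, from 0 (shut) to 1 (fully open). In form: [{"linear": [x, y, z], "rotation": [ax, ay, az], "fingers": fingers}, ...]. A call has 1 to 10 rows; each row shifts and turns the commanded pose from where the row before left it, along the tool's axes as they then stand; what a row does not reach is not made up. A row lasts 1/8 s, in which the tool goes at most 62.5 mm and 10.7 degrees, less where a joint would pass 70% of its speed; a pose out of reach is approached as far as the arm can. A call is refused whole if a number of a shift passes 0.0625 or a number of a turn 10.7, either way. A call with a gripper value outside its range is refused whole. The fingers move at their own pace and stop on an object; the grip force is fixed at half the most. Time passes only in rows, so rows that do not move let the fingers close. It gives the time, the measured TCP pose, the force and the opening at its end, in the units of the state.
- ctrl.get_obs(): the state, without advancing time (a new reading comes with each control period).
- ctrl.grab_frame(name): name is "side" or "top"; returns the picture (480x640x3 uint8, red, green, blue); there is no depth.
- ctrl.get_calibration(name): a dict with "mtx" (3x3 intrinsics, pixels), "extrinsics" (4x4, takes a point from world to camera coordinates). Camera axes: x right, y up, looking along -z (the intrinsics and any distortion apply to the point x, -y, -z); pixel columns grow to the right and rows downward; lengths in mm; the calibration is good to about 2 mm. A picture is of the moment at which its call begins. get_calibration takes no time and is no camera call.
- ctrl.sign_off(): hands the job in, once; it reports no verdict.
The state is a dict: "t": time; "qpos": joint angles; "joint_vel": joint speeds; "tau": joint torques, N m; "tcp_pos": TCP position; "tool_rot": TCP orientation; "wrist_force": force on the tool from outside, world axes, zero at the start; "torque": the same for the moment, N m; "finger_gap": opening from 0.0 (shut) to 1.0 (fully open).
Only numpy, scipy, OpenCV 4.12 (cv2) and the standard library are available. Lean on these libraries where they do the work, as an engineer would, in place of code of your own. Each camera call takes 0.05 s, during which the arm holds its last target.

TASK

With the pail's bail left folded down, pull every weld coupon up out of the slotted rack and put it in the pail. Then raise the bail upright, lift the pail by the bail, carry it over and set it down standing squarely on the pan of the bench scale with all the coupons inside, and let go. Do not lift the pail any other way, and leave the torch nozzle, the steel block and the red magnet alone.

Things in the scene. Friction and masses are not known exactly. Their poses are not given: they have to be found in the camera images.
- rack: fixed slotted aluminium rack, base plate 70 (x) x 165 (y) x 6 mm; origin at the centre of its underside, on the table. Four slots lie at rack y = -63, -21, +21, +63 mm (coupon_1 to coupon_4 in that order), each 9 mm wide (y) and 39 mm long (x), slot floor 6 mm and guide tops 40 mm above the table; the middle 20 mm of each slot is open between the guides. z up.
- pail: blue round pail, loose, 300 g, outside diameter 96 mm at the foot and 120 mm at the rim, 85 mm tall, wall 4 mm, floor 5 mm thick; origin at the centre of its underside, z up. Its bail turns on pivots at pail (0, +-66, 75) mm, axis along pail y.
- pail_mouth (a point): centre of the pail's mouth, level with the rim, 85 mm above its underside
- bail (a joint): angle of the wire bail: 0 folded down level, pointing to pail +x (it rests on a stop); 1.57 straight up; 3.14 folded down to pail -x. Its pivots are stiff enough (35 mN m) that it stays where it is left.
- bail_grip (a point): centre of the black grip sleeve of the bail: a cylinder 12 mm in diameter and 50 mm long, parallel to pail y, that spins freely on the wire, 110 mm from the pivot axis; all else of the bail is 5 mm wire, its two arms 66 mm either side of the pail's centre
- scale: fixed grey bench scale with a square steel pan 200 x 200 mm, pan top 24 mm above the table; origin at the centre of its underside; a low display panel (18 mm high) sticks out 32 mm at its -x side
- scale_pan (a point): centre of the top face of the pan
- torch_nozzle_mid (a point): bystander: copper torch nozzle standing upright, 21 mm diameter, 62 mm tall; its centre
- steel_block_mid (a point): bystander: steel block 40 x 50 x 40 mm; its centre
- magnet_mid (a point): bystander: red welding magnet 55 x 110 x 16 mm; its centre
- coupon_1_mid (a point): loose steel weld test coupon, 36 (x) x 6 (y, thickness) x 75 (z) mm, 90 g; its centre. At the start it stands on end (z up) in its rack slot, its upper 41 mm above the guides; may be absent.
- coupon_2_mid (a point): loose steel weld test coupon, 36 (x) x 6 (y, thickness) x 75 (z) mm, 90 g; its centre. At the start it stands on end (z up) in its rack slot, its upper 41 mm above the guides; may be absent.
- coupon_3_mid (a point): loose steel weld test coupon, 36 (x) x 6 (y, thickness) x 75 (z) mm, 90 g; its centre. At the start it stands on end (z up) in its rack slot, its upper 41 mm above the guides; may be absent.
- coupon_4_mid (a point): loose steel weld test coupon, 36 (x) x 6 (y, thickness) x 75 (z) mm, 90 g; its centre. At the start it stands on end (z up) in its rack slot, its upper 41 mm above the guides; may be absent.
Things that resemble listed ones, but are neither listed nor needed, are in the scene too. What is shaped like the part that bears coupon_1_mid but blue is not meant.

How it is judged:
By the outcome, as a careful person would: the job done as asked, in the order asked, and still so for the second after the job is handed in, with the robot touching nothing.
Of coupon_1, coupon_2, coupon_3, coupon_4 only 2 to 4 are there at a start; the rules pass over those that are not, and their reading is None.
At some moment in a run one of pail may be knocked a few centimetres aside while the robot is not near it.
Once in a run the grip may slacken for a moment while it holds something.
It also fails if it takes over 210 s, if anything falls off the work surface, if the arm or the gripper's body presses on something with over 40 N, if the wrist force passes 120 N, or if a joint passes its speed limit or range.

## Working session

There is one attempt and no reset: what is moved stays moved. The work goes in short steps, Python scripts to look and compute and a shell command to move; the robot and the scene stay as the last step left them, time stands still between calls to the robot, and variables do not carry over. Pictures are saved under pics/ and viewed, and the job is handed in when it is done.

```bash
mkdir -p pics; python3 - <<'E'
from bench import ctrl
import cv2
o=ctrl.get_obs()
for k,v in o.items(): print(k,v)
for n in("side","top"):
    f=ctrl.grab_frame(n); cv2.imwrite(f"pics/{n}0.png",f[:,:,::-1])
    c=ctrl.get_calibration(n); print(n,c)
E
```

```text
t 0.0
qpos [-1.40279115e+00  2.59358496e-01  1.53608874e+00 -8.76086377e-06
  1.34800330e+00 -2.02832797e-01]
joint_vel [-1.57241566e-04  7.28861880e-04  5.53182000e-04 -9.03986715e-05
  9.33927470e-04 -6.01174210e-04]
tau [-8.32141104e-04 -4.46026325e+01 -2.90572858e+01 -4.40663607e-04
  1.17619502e-02 -7.68250146e-06]
tcp_pos [ 199.22958313 -512.07743555  230.46408813]
tool_rot [-3.08591644e+00 -5.78839369e-01 -3.73783727e-05]
wrist_force [ 0.12500391 -0.30887975  0.16761219]
torque [-0.00485419 -0.00480471 -0.02559629]
finger_gap 1.0013429583194553
side {'mtx': array([[509.59774651,   0.        , 315.41759898],
       [  0.        , 509.59774651, 245.01517344],
       [  0.        ,   0.        ,   1.        ]]), 'extrinsics': array([[-8.56529500e-01, -5.15912253e-01,  1.38478627e-02,
         5.25780497e+02],
       [ 2.06447284e-01, -3.17910204e-01,  9.25371612e-01,
        -2.25973282e+02],
       [-4.73008176e-01,  7.95466938e-01,  3.78808152e-01,
        -7.70986612e+02],
       [ 0.00000000e+00,  0.00000000e+00,  0.00000000e+00,
         1.00000000e+00]])}
top {'mtx': array([[536.07113157,   0.        , 320.14454361],
       [  0.        , 536.07113157, 243.95933074],
       [  0.        ,   0.        ,   1.        ]]), 'extrinsics': array([[ 2.82552256e-02, -9.99575605e-01,  7.08886039e-03,
        -4.58753450e+01],
       [ 9.95737767e-01,  2.87681880e-02,  8.76281433e-02,
        -5.91644817e+02],
       [-8.77948880e-02,  4.58269305e-03,  9.96128032e-01,
        -1.34798098e+03],
       [ 0.00000000e+00,  0.00000000e+00,  0.00000000e+00,
         1.00000000e+00]])}
```

View pics/top0.png

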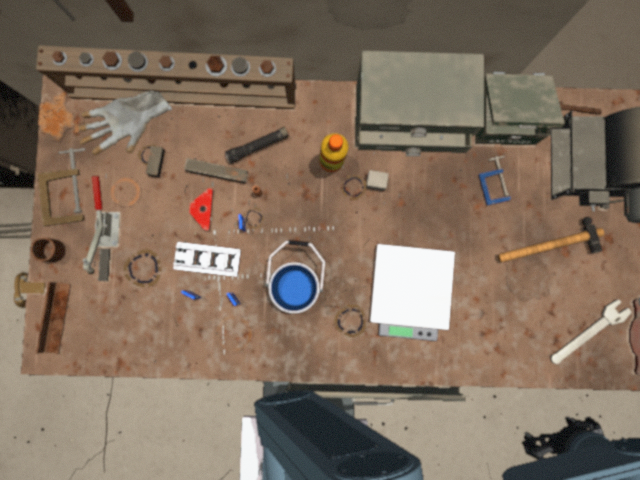

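View pics/side0.png

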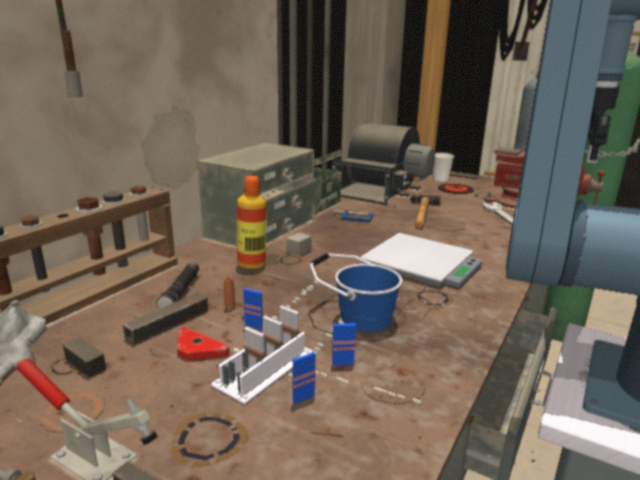

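```bash
cat > h.py <<'E'
import numpy as np,cv2
from bench import ctrl
C={n:ctrl.get_calibration(n) for n in("side","top")}
def proj(n,p):
    p=np.atleast_2d(np.asarray(p,float)); c=C[n]; E=c["extrinsics"]; q=p@E[:3,:3].T+E[:3,3]
    q=q*[1,-1,-1]; u=q@c["mtx"].T; return u[:,:2]/u[:,2:]
def unproj(n,uv,z):
    c=C[n];E=c["extrinsics"]; d=np.linalg.inv(c["mtx"])@np.array([uv[0],uv[1],1.]); d=d*[1,-1,-1]
    R=E[:3,:3]; d=R.T@d; o=-R.T@E[:3,3]; return o+d*(z-o[2])/d[2]
def snap(n,name,box=None,s=1):
    f=ctrl.grab_frame(n)[:,:,::-1].copy(); cv2.imwrite(f"pics/{name}_full.png",f)
    if box: x0,y0,x1,y1=box; f=cv2.resize(f[y0:y1,x0:x1],None,fx=s,fy=s,interpolation=cv2.INTER_CUBIC)
    cv2.imwrite(f"pics/{name}.png",f)
def crop(src,dst,box,s):
    f=cv2.imread(f"pics/{src}.png"); x0,y0,x1,y1=box
    cv2.imwrite(f"pics/{dst}.png",cv2.resize(f[y0:y1,x0:x1],None,fx=s,fy=s,interpolation=cv2.INTER_CUBIC))
E
python3 - <<'E'
from h import *
crop("top0","t0c",(165,215,345,325),4.4)
crop("side0","s0c",(200,240,420,405),3.6)
E
```

```text
(no output)
```

View pics/t0c.png

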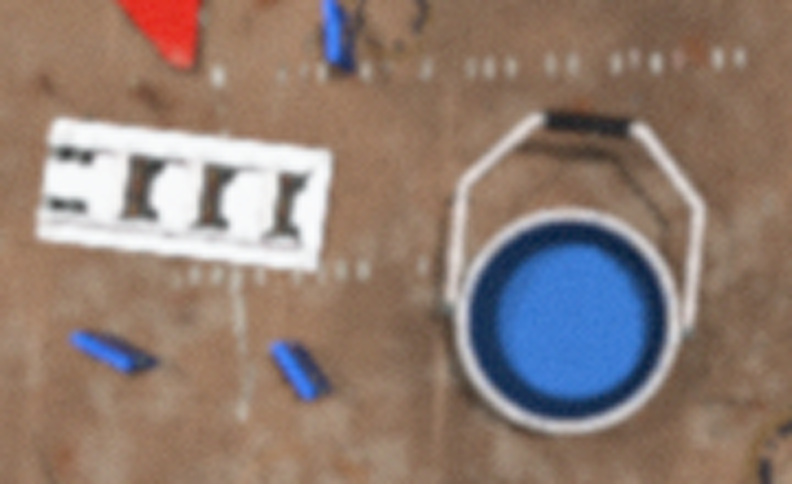

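View pics/s0c.png

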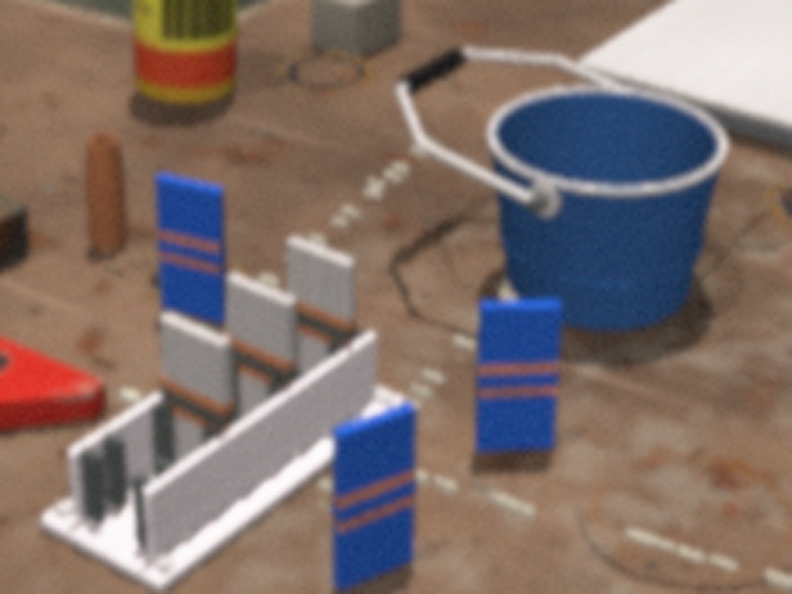

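```bash
python3 - <<'E'
from h import *
f=cv2.imread("pics/top0_full.png") if False else cv2.imread("pics/top0.png")
hsv=cv2.cvtColor(f,cv2.COLOR_BGR2HSV)
w=((hsv[...,2]>170)&(hsv[...,1]<60)).astype(np.uint8)
def comp(box):
    x0,y0,x1,y1=box; m=np.zeros_like(w); m[y0:y1,x0:x1]=w[y0:y1,x0:x1]
    n,l,s,c=cv2.connectedComponentsWithStats(m); i=1+np.argmax(s[1:,4]); return (l==i).astype(np.uint8)
for nm,box,z in(("rack",(165,233,248,285),6),("scale",(365,238,462,336),24)):
    m=comp(box); r=cv2.minAreaRect(np.argwhere(m)[:,::-1].astype(np.float32)); b=cv2.boxPoints(r)
    P=np.array([unproj(top:="top",q,z) for q in b]); print(nm,b.round(1).tolist()); print(P.round(0).tolist(), "ctr",P.mean(0).round(1),"edges",[np.linalg.norm(P[i]-P[i-1]).round(1) for i in range(4)], [np.degrees(np.arctan2(*(P[i]-P[i-1])[[1,0]])).round(1) for i in range(4)])
# pail inner blue
b=((hsv[...,0]>95)&(hsv[...,0]<125)&(hsv[...,1]>100)).astype(np.uint8); m=np.zeros_like(b); m[255:325,260:330]=b[255:325,260:330]
cs,_=cv2.findContours(m,cv2.RETR_EXTERNAL,cv2.CHAIN_APPROX_NONE); c=max(cs,key=cv2.contourArea); e=cv2.fitEllipse(c); print(e, unproj("top",e[0],85),"diam",np.linalg.norm(unproj("top",(e[0][0]-e[1][0]/2,e[0][1]),85)-unproj("top",(e[0][0]+e[1][0]/2,e[0][1]),85)))
d=hsv[...,2]<60; 
g=f[235:255,280:320].max(2); ys,xs=np.where(g<75); print(len(xs),xs.mean()+280,ys.mean()+235,unproj("top",(xs.mean()+280,ys.mean()+235),75))
cov=np.cov(np.array([xs,ys])); v=np.linalg.eigh(cov)[1][:,1]; print(v)
E
```

```text
rack [[171.10000610351562, 278.5], [175.60000610351562, 240.1999969482422], [241.5, 248.0], [237.0, 286.20001220703125]]
[[494.0, 353.0, 6.0], [593.0, 347.0, 6.0], [578.0, 175.0, 6.0], [479.0, 182.0, 6.0]] ctr [536.  264.2   6. ] edges [np.float64(171.5), np.float64(99.6), np.float64(172.6), np.float64(99.5)] [np.float64(84.9), np.float64(-3.7), np.float64(-95.1), np.float64(175.7)]
scale [[368.70001220703125, 332.20001220703125], [376.79998779296875, 243.1999969482422], [456.1000061035156, 250.39999389648438], [448.0, 339.5]]
[[372.0, -158.0, 24.0], [599.0, -174.0, 24.0], [586.0, -379.0, 24.0], [360.0, -360.0, 24.0]] ctr [ 479.3 -267.7   24. ] edges [np.float64(201.7), np.float64(227.6), np.float64(204.7), np.float64(227.6)] [np.float64(86.4), np.float64(-4.1), np.float64(-93.6), np.float64(175.2)]
((293.4764099121094, 287.3988342285156), (42.80122375488281, 42.980621337890625), 28.60232162475586) [479.51545563  33.22323246  85.        ] diam 104.18088918421465
79 298.30379746835445 243.34177215189874 [588.37980802  25.26768727  75.        ]
[-0.99146265 -0.13039103]
```

```bash
python3 - <<'E'
from h import *
for cr,z in(((( 55,118),(332,150),(318,270),(38,240)),6),):
    P=np.array([unproj("top",(x/4.4+165-.4,y/4.4+215-.4),z) for x,y in cr]); c=P.mean(0)
    print(P.round(0).tolist(),c,[np.linalg.norm(P[i]-P[i-1]).round(1) for i in range(4)],[np.degrees(np.arctan2(*(P[i]-P[i-1])[[1,0]])).round(1) for i in range(4)])
rc=np.array([c[0],c[1],0]); th=np.radians(-4.8)
def T(c,th,p): R=np.array([[np.cos(th),-np.sin(th),0],[np.sin(th),np.cos(th),0],[0,0,1]]); return np.asarray(p,float)@R.T+c
def box(hx,hy,z0,z1,cx=0,cy=0):
    L=[]
    for z in(z0,z1): L.append([(cx+a*hx,cy+b*hy,z) for a,b in((1,1),(1,-1),(-1,-1),(-1,1),(1,1))])
    return L
draw=[(T(rc,th,l),(0,255,0)) for l in box(35,82.5,0,6)]
for y in(-63,-21,21): draw+=[(T(rc,th,l),(0,0,255)) for l in box(18,3,6,81,0,y)]
pc=np.array([479.5,33.2,0]);pt=np.radians(-4.2)
a=np.linspace(0,6.3,60)
for r,z in((60,85),(48,0)): draw.append((T(pc,pt,np.c_[r*np.cos(a),r*np.sin(a),0*a+z]),(0,255,255)))
draw.append((T(pc,pt,[(0,66,75),(66,66,75),(110,25,75),(110,-25,75),(66,-66,75),(0,-66,75)]),(255,0,255)))
sc=np.array([479.3,-267.7,0]);
draw+=[(T(sc,np.radians(-4.8),l),(0,255,0)) for l in box(100,100,0,24)]
for n,bx,s in(("top",(165,215,345,325),4.4),("side",(200,240,420,405),3.6),("top",(355,230,475,345),5)):
    f=cv2.imread(f"pics/{n}0.png"); x0,y0,x1,y1=bx; im=cv2.resize(f[y0:y1,x0:x1],None,fx=s,fy=s,interpolation=cv2.INTER_CUBIC)
    for l,col in draw:
        uv=(proj(n,l)-[x0,y0]+.5)*s; cv2.polylines(im,[uv.astype(np.int32)],False,col,1)
    cv2.imwrite(f"pics/ov_{n}{x0}.png",im)
E
```

```text
[[590.0, 343.0, 6.0], [576.0, 178.0, 6.0], [505.0, 184.0, 6.0], [518.0, 349.0, 6.0]] [547.49709503 263.36543753   6.        ] [np.float64(72.5), np.float64(164.7), np.float64(71.1), np.float64(165.5)] [np.float64(-4.9), np.float64(-95.0), np.float64(175.7), np.float64(85.5)]
```

View pics/ov_top165.png

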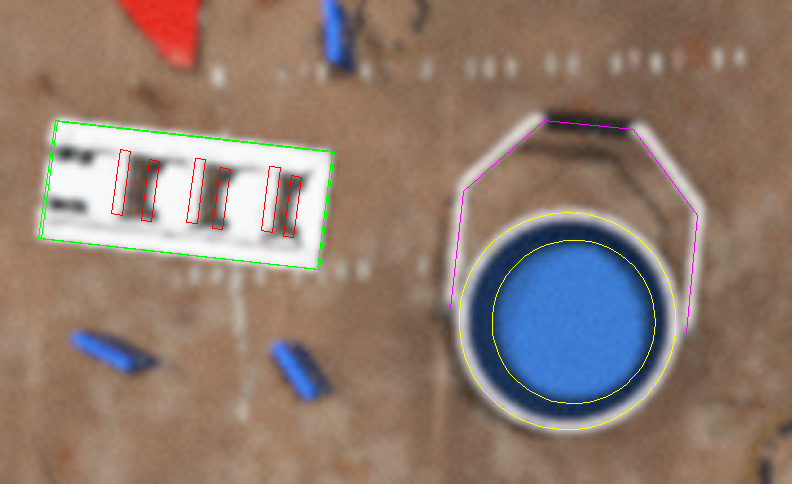

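View pics/ov_side200.png

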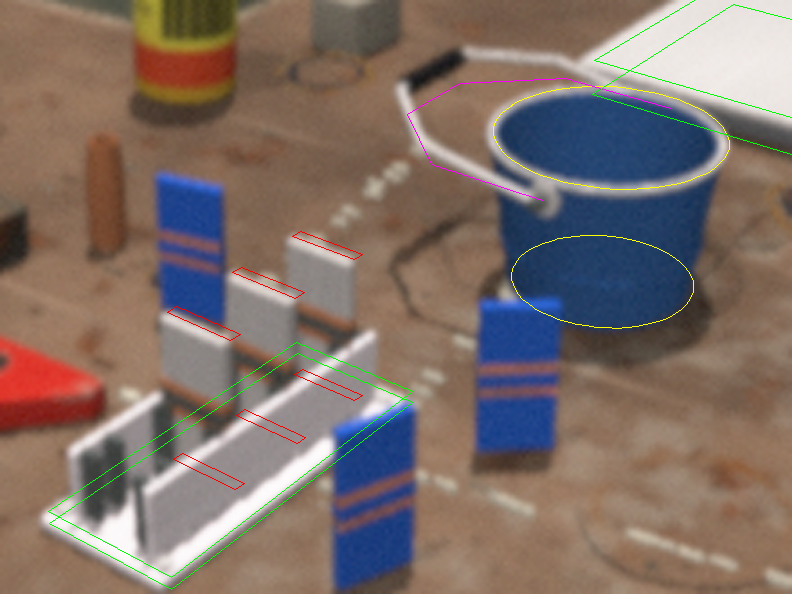

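View pics/ov_top355.png

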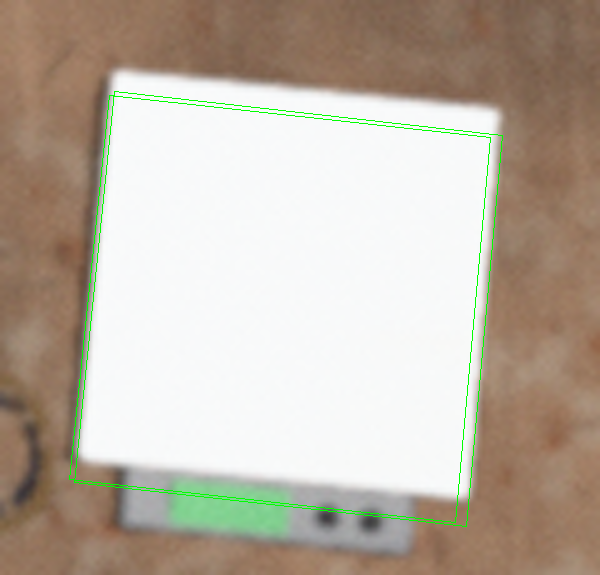

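```bash
python3 - <<'E'
from h import *
from scipy.optimize import least_squares
P=np.array([unproj("top",(x/5+355-.4,y/5+230-.4),24) for x,y in((112,70),(500,107),(468,498),(78,460))])
print("scale",P.mean(0),[np.linalg.norm(P[i]-P[i-1]).round(1) for i in range(4)],np.degrees(np.arctan2(*(P[0]-P[3])[[1,0]])))
def tri(ut,us):
    r=least_squares(lambda p:np.r_[proj("top",p)[0]-ut,proj("side",p)[0]-us],[500,30,80]); return r.x.round(1),r.fun.round(2)
t=lambda x,y:np.array([x/4.4+165-.4,y/4.4+215-.4]); s=lambda x,y:np.array([x/3.6+200-.4,y/3.6+240-.4])
print("sleeve",tri(t(588,124),s(434,68)))
print("sleeve ends",tri(t(542,118),s(404,83)),tri(t(634,129),s(464,53)))
print("pail rim ctr",tri(t(569,321),s(608,141)))
print("pivot+y",tri(t(452,305),s(545,198)))
for a,b in(((55,118),(45,520)),((332,150),(290,335)),((318,270),(405,400)),((38,240),(165,588))): print("rack c",tri(t(*a),s(*b)))
E
```

```text
scale [ 491.76602064 -267.73195617   24.        ] [np.float64(199.6), np.float64(200.2), np.float64(199.9), np.float64(198.7)] -3.8759107924380154
sleeve (array([588.8,  25.2,  93. ]), array([-0.14, -0.28,  0.25,  0.03]))
sleeve ends (array([591.8,  51. ,  93.1]), array([-0.22, -0.44,  0.39,  0.05])) (array([585.8,  -0.9,  93.2]), array([ 0.06,  0.12, -0.11, -0.01]))
pail rim ctr (array([480.2,  32.8,  80.9]), array([-0.17, -0.43,  0.34,  0.03]))
pivot+y (array([484.7,  97.2,  75.5]), array([ 0.28,  0.66, -0.51, -0.05]))
rack c (array([590.7, 343.6,   1.6]), array([ 0.01,  0.02, -0.01, -0.  ]))
rack c (array([577.7, 179. ,   9.7]), array([-0.38, -0.7 ,  0.54,  0.08]))
rack c (array([507.5, 185.6,   1.2]), array([-0.39, -0.82,  0.59,  0.07]))
rack c (array([520. , 350.9,   1.8]), array([-0.38, -0.65,  0.41,  0.07]))
```

```bash
cat >> h.py <<'E'
from scipy.spatial.transform import Rotation as Ro
def plan(x,y,z,jaw):
    """jaw: world angle deg (mod 180) of tool y; tool down"""
    o=ctrl.get_obs(); R=Ro.from_rotvec(o["tool_rot"]); M=R.as_matrix()
    cur=np.degrees(np.arctan2(M[1,1],M[0,1])); d=(jaw-cur+90)%180-90
    a=np.radians(cur+d); Y=np.array([np.cos(a),np.sin(a),0]); Z=np.array([0,0,-1.]); G=np.c_[np.cross(Y,Z),Y,Z]
    dp=np.array([x,y,z])-o["tcp_pos"]
    print("t",round(o["t"],2),"tcp",o["tcp_pos"].round(1),"jaw",round(cur,2),"gap",round(o["finger_gap"],3),"F",o["wrist_force"].round(1),"q6",o["qpos"][5].round(2))
    print("delta now-axes mm",(M.T@dp).round(1)," after-turn axes",(G.T@dp).round(1)," turn deg",np.degrees((R.inv()*Ro.from_matrix(G)).as_rotvec()).round(2))
E
python3 -c "
from h import *
plan(545,220,220,85.2)"
```

```text
t 0.1 tcp [ 199.3 -512.1  230.6] jaw -68.75 gap 0.998 F [-0.2  0.4  0.8] q6 -0.2
delta now-axes mm [ 587.6 -557.1   11.6]  after-turn axes [ 283.3 -758.5   10.6]  turn deg [-0.09  0.   26.05]
```

```bash
python3 -m pendant '[{"linear":[0,0,0],"rotation":[0,0,8.7],"fingers":0.5},{"linear":[0,0,0],"rotation":[0,0,8.7],"fingers":0.3},{"linear":[0,0,0],"rotation":[0,0,8.65],"fingers":0.3},{"linear":[0.022,-0.05,0],"rotation":[0,0,0],"fingers":0.3},{"linear":[0.022,-0.05,0],"rotation":[0,0,0],"fingers":0.3},{"linear":[0.022,-0.05,0],"rotation":[0,0,0],"fingers":0.3},{"linear":[0.022,-0.05,0],"rotation":[0,0,0],"fingers":0.3},{"linear":[0.022,-0.05,0],"rotation":[0,0,0],"fingers":0.3}]'
python3 -c "
from h import *
plan(545,220,220,85.2)"
```

```text
t: 1.1
tcp_pos: [330.3, -270.9, 231.1]
tool_rot: [-3.138, 0.132, 0.0]
wrist_force: [0.3, -0.2, -0.4]
finger_gap: 0.296
t 1.1 tcp [ 330.3 -270.9  231.1] jaw -94.83 gap 0.296 F [ 0.3 -0.2 -0.4] q6 0.71
delta now-axes mm [ 172.6 -507.3   11.3]  after-turn axes [ 172.9 -507.2   11.1]  turn deg [-0.02  0.   -0.03]
```

```bash
python3 -m pendant '[{"linear":[0.0173,-0.0507,0],"rotation":[0,0,0],"fingers":0.3},{"linear":[0.0173,-0.0507,0],"rotation":[0,0,0],"fingers":0.3},{"linear":[0.0173,-0.0507,0],"rotation":[0,0,0],"fingers":0.3},{"linear":[0.0173,-0.0507,0],"rotation":[0,0,0],"fingers":0.3},{"linear":[0.0173,-0.0507,0],"rotation":[0,0,0],"fingers":0.3},{"linear":[0.0173,-0.0507,0],"rotation":[0,0,0],"fingers":0.3},{"linear":[0.0173,-0.0507,0],"rotation":[0,0,0],"fingers":0.3},{"linear":[0.0173,-0.0507,0],"rotation":[0,0,0],"fingers":0.3},{"linear":[0.0173,-0.0507,0],"rotation":[0,0,0],"fingers":0.3},{"linear":[0.0173,-0.0507,0],"rotation":[0,0,0],"fingers":0.3}]'
python3 -c "
from h import *
plan(545,201,130,85.2)
snap('side','s1',(150,120,370,400),2.5)
snap('top','t1',(165,185,345,320),4.4)
o=ctrl.get_obs();M=Ro.from_rotvec(o['tool_rot']).as_matrix()
print(proj('side',o['tcp_pos']),proj('top',o['tcp_pos']))
"
```

```text
t: 2.35
tcp_pos: [545.0, 219.7, 230.8]
tool_rot: [3.138, -0.131, -0.001]
wrist_force: [1.1, -1.0, 0.7]
finger_gap: 0.301
t 2.35 tcp [545.  219.7 230.8] jaw -94.79 gap 0.301 F [ 1.1 -1.   0.7] q6 1.85
delta now-axes mm [  1.6  18.6 100.8]  after-turn axes [  1.6  18.7 100.8]  turn deg [0.02 0.04 0.01]
[[280.06111379 225.75606754]] [[204.6158013  254.01705779]]
```

View pics/s1.png

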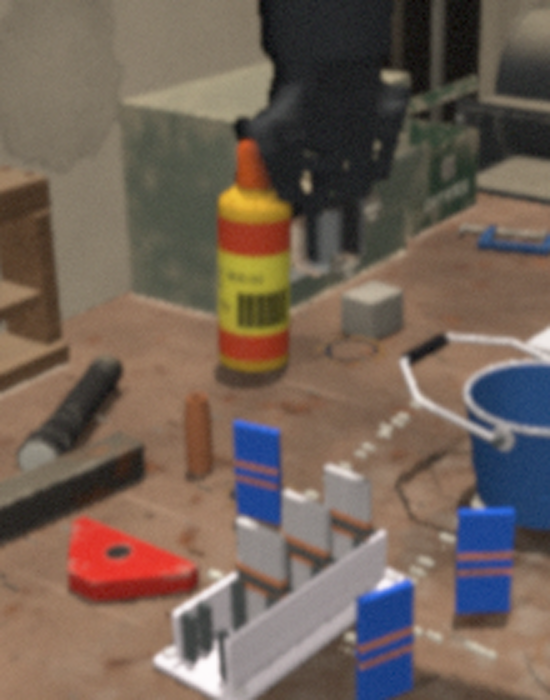

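View pics/t1.png

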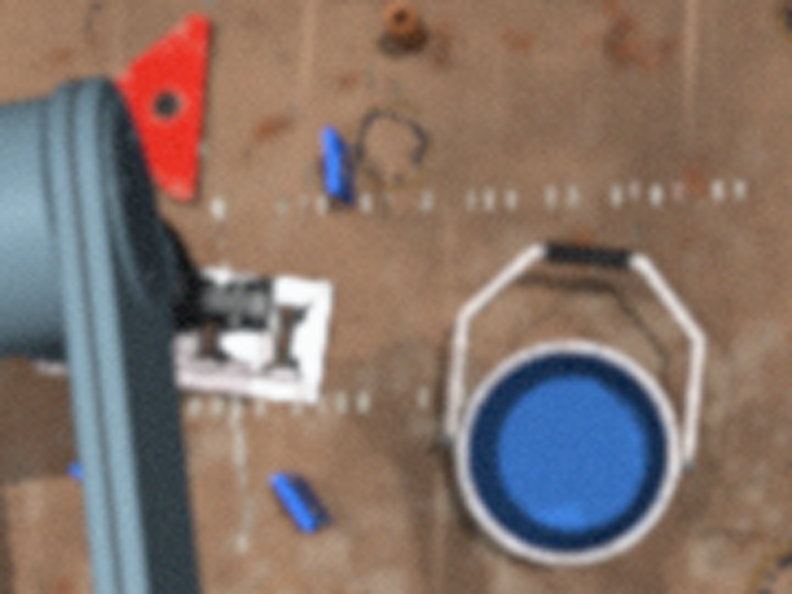

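```bash
python3 -m pendant '[{"linear":[0.0,0.0185,0],"rotation":[0,0,0],"fingers":0.3},{"linear":[0,0,0.05],"rotation":[0,0,0],"fingers":0.3},{"linear":[0,0,0.05],"rotation":[0,0,0],"fingers":0.3},{"linear":[0,0,0.03],"rotation":[0,0,0],"fingers":0.3},{"linear":[0,0,0],"rotation":[0,0,0],"fingers":0.3}]'
python3 -c "
from h import *
plan(543.5,201.5,50,85.2)
snap('side','s2',(200,200,360,360),3.75)
snap('top','t2',(165,215,345,325),4.4)
o=ctrl.get_obs();print(proj('side',o['tcp_pos']),proj('top',o['tcp_pos']))
"
```

```text
t: 3.08
tcp_pos: [540.7, 197.0, 99.1]
tool_rot: [3.137, -0.135, -0.01]
wrist_force: [0.8, -0.4, 0.2]
finger_gap: 0.3
t 3.08 tcp [540.7 197.   99.1] jaw -94.93 gap 0.3 F [ 0.8 -0.4  0.2] q6 1.81
delta now-axes mm [ 2.6 -4.8 49.1]  after-turn axes [ 2.4 -4.7 49.1]  turn deg [ 0.12  0.34 -0.13]
[[290.48864656 295.24004032]] [[225.63652374 258.74838557]]
```

View pics/s2.png

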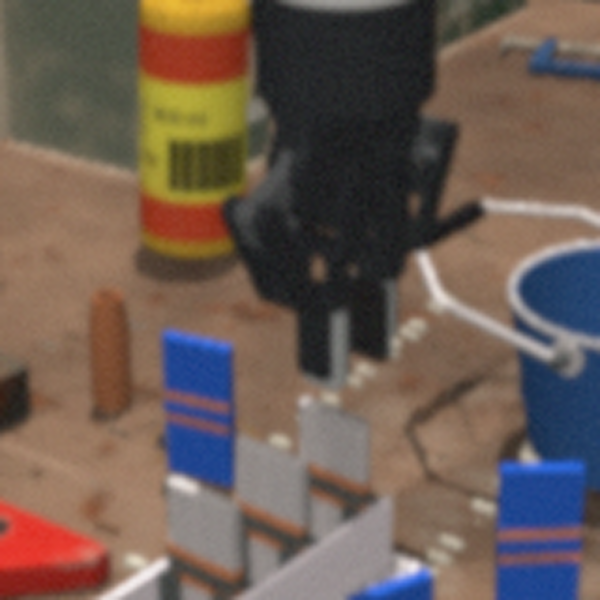

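View pics/t2.png

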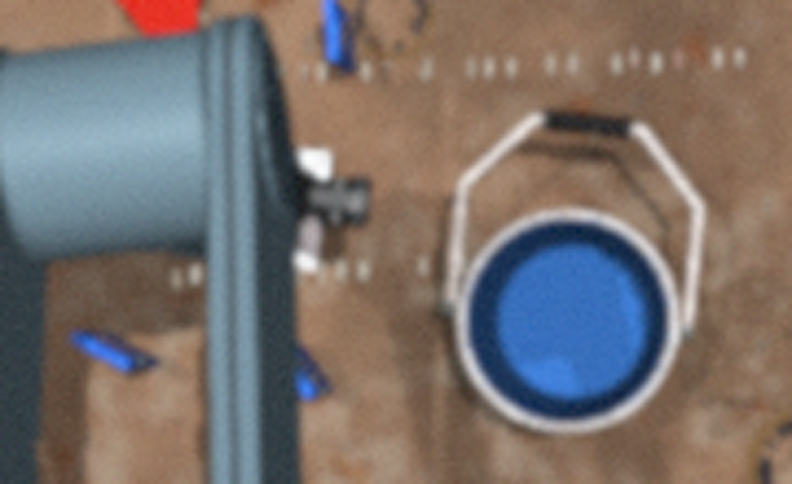

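```bash
python3 -c "
from h import *
b=proj('side',[540.7,197,99])
for p in([540.7,197,103],[540.7,197,81],[544.7,197,81],[540.7,201,81]): print((proj('side',p)-b)*3.75)
"
```

```text
[[-0.03002684 -8.15458893]]
[[ 0.13377917 36.33130536]]
[[-7.45522515 33.93301405]]
[[-4.91049659 40.1213996 ]]
```

```bash
python3 -m pendant '[{"linear":[0.0025,-0.0055,0],"rotation":[0,0,0],"fingers":0.3},{"linear":[0,0,0.02],"rotation":[0,0,0],"fingers":0.3},{"linear":[0,0,0.02],"rotation":[0,0,0],"fingers":0.3},{"linear":[0,0,0.01],"rotation":[0,0,0],"fingers":0.3},{"linear":[0,0,0],"rotation":[0,0,0],"fingers":0.3},{"linear":[0,0,0],"rotation":[0,0,0],"fingers":0.3}]'
python3 -c "
from h import *
plan(543.5,202.5,50,85.2)
snap('side','s3',(200,200,360,360),3.75)
"
```

```text
t: 3.92
tcp_pos: [547.0, 205.1, 52.4]
tool_rot: [-3.138, 0.131, -0.003]
wrist_force: [0.3, -0.2, -0.0]
finger_gap: 0.299
t 3.92 tcp [547.  205.1  52.4] jaw -94.8 gap 0.299 F [ 0.3 -0.2 -0. ] q6 1.82
delta now-axes mm [-3.2  2.8  2.3]  after-turn axes [-3.2  2.8  2.4]  turn deg [-0.03 -0.1   0.  ]
```

View pics/s3.png

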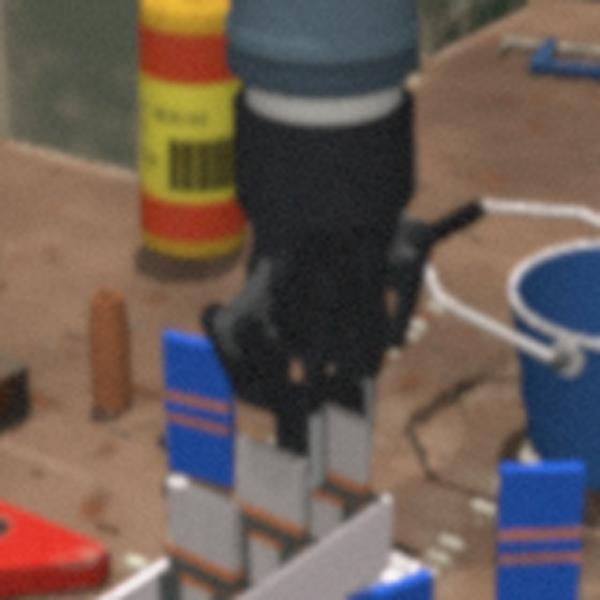

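```bash
python3 -m pendant '[{"linear":[-0.003,0.0025,0.002],"rotation":[0,0,0],"fingers":0.3},{"linear":[0,0,0],"rotation":[0,0,0],"fingers":0.15},{"linear":[0,0,0],"rotation":[0,0,0],"fingers":0.12},{"linear":[0,0,0],"rotation":[0,0,0],"fingers":0.1},{"linear":[0,0,0],"rotation":[0,0,0],"fingers":0.0},{"linear":[0,0,0],"rotation":[0,0,0],"fingers":0.0},{"linear":[0,0,0],"rotation":[0,0,0],"fingers":0.0}]'
python3 -c "
from h import *
plan(543.5,202.5,50,85.2)
print(ctrl.get_obs()['torque'])
snap('side','s3',(200,200,360,360),3.75)
"
```

```text
t: 4.85
tcp_pos: [543.1, 202.6, 49.5]
tool_rot: [3.139, -0.132, 0.001]
wrist_force: [-0.3, -1.5, 1.4]
finger_gap: 0.06
t 4.85 tcp [543.1 202.6  49.5] jaw -94.8 gap 0.06 F [-0.3 -1.5  1.4] q6 1.82
delta now-axes mm [ 0.4  0.  -0.5]  after-turn axes [ 0.4  0.  -0.5]  turn deg [-0.   -0.02 -0.  ]
[-0.12255306  0.08919028  0.04185192]
```

View pics/s3.png

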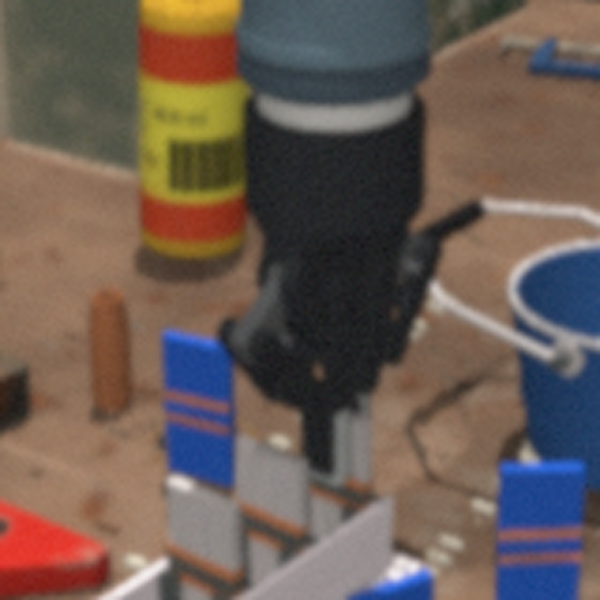

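```bash
python3 -m pendant '[{"linear":[0,0,-0.01],"rotation":[0,0,0],"fingers":0},{"linear":[0,0,-0.02],"rotation":[0,0,0],"fingers":0},{"linear":[0,0,-0.03],"rotation":[0,0,0],"fingers":0},{"linear":[0,0,-0.03],"rotation":[0,0,0],"fingers":0},{"linear":[0,0,-0.03],"rotation":[0,0,0],"fingers":0},{"linear":[0,0,0],"rotation":[0,0,0],"fingers":0},{"linear":[0,0,0],"rotation":[0,0,0],"fingers":0}]'
python3 -c "
from h import *
plan(479.5,13,170,85.2)
snap('side','s4',(200,160,420,350),3.3)
snap('top','t4',(165,215,345,325),4.4)
"
```

```text
t: 5.78
tcp_pos: [542.3, 202.5, 168.6]
tool_rot: [3.139, -0.132, -0.002]
wrist_force: [0.2, -0.7, -1.0]
finger_gap: 0.055
t 5.78 tcp [542.3 202.5 168.6] jaw -94.8 gap 0.055 F [ 0.2 -0.7 -1. ] q6 1.82
delta now-axes mm [-46.7 194.1  -1.3]  after-turn axes [-46.7 194.1  -1.4]  turn deg [ 0.01  0.07 -0.  ]
```

View pics/s4.png

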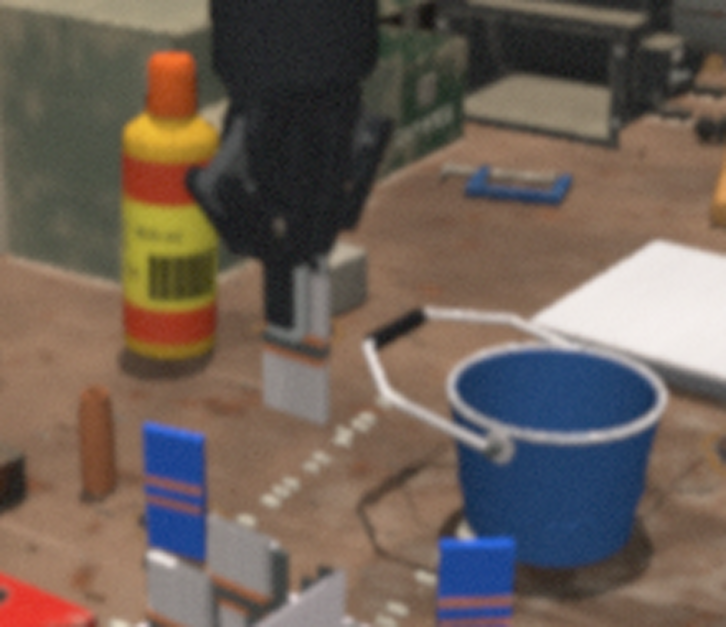

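View pics/t4.png

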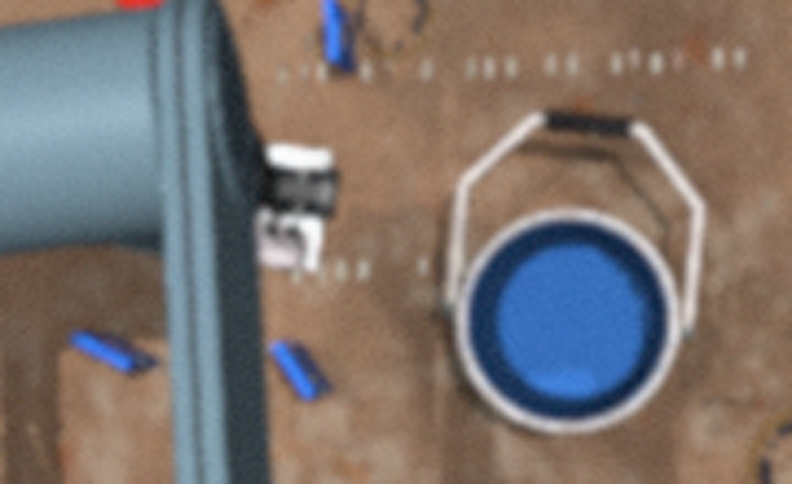

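```bash
python3 -m pendant '[{"linear":[-0.0093,0.02,0],"rotation":[0,0,0],"fingers":0},{"linear":[-0.0093,0.0388,0],"rotation":[0,0,0],"fingers":0},{"linear":[-0.0093,0.0388,0],"rotation":[0,0,0],"fingers":0},{"linear":[-0.0093,0.0388,0],"rotation":[0,0,0],"fingers":0},{"linear":[-0.0093,0.0388,0],"rotation":[0,0,0],"fingers":0},{"linear":[0,0.019,0],"rotation":[0,0,0],"fingers":0},{"linear":[0,0,0],"rotation":[0,0,0],"fingers":0},{"linear":[0,0,0],"rotation":[0,0,0],"fingers":0}]'
python3 -c "
from h import *
plan(479.5,13,62,85.2)
snap('side','s5',(240,160,460,350),3.3)
"
```

```text
t: 6.88
tcp_pos: [480.0, 13.5, 168.7]
tool_rot: [-3.138, 0.132, 0.002]
wrist_force: [0.0, 0.8, -0.6]
finger_gap: 0.059
t 6.88 tcp [480.   13.5 168.7] jaw -94.82 gap 0.059 F [ 0.   0.8 -0.6] q6 1.45
delta now-axes mm [ -0.3   0.6 106.7]  after-turn axes [ -0.5   0.5 106.7]  turn deg [-0.03  0.08 -0.02]
```

View pics/s5.png

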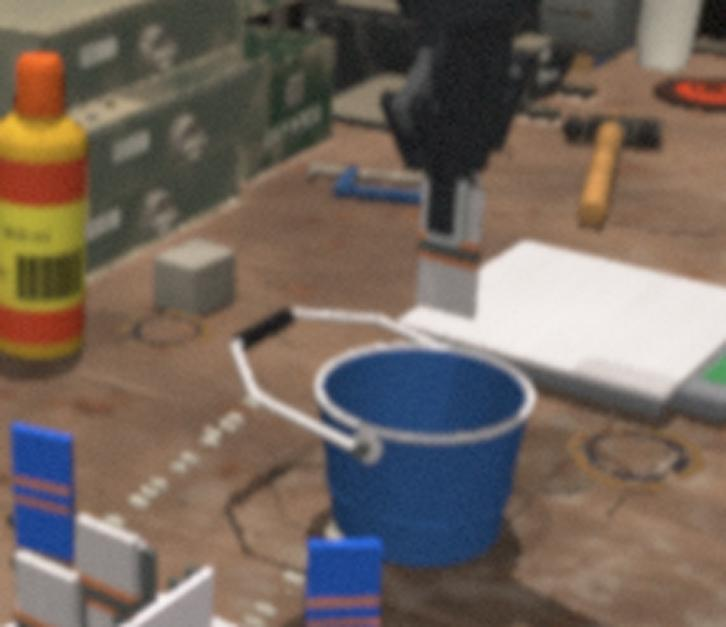

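```bash
python3 -m pendant '[{"linear":[0,0,0.03],"rotation":[0,0,0],"fingers":0},{"linear":[0,0,0.03],"rotation":[0,0,0],"fingers":0},{"linear":[0,0,0.03],"rotation":[0,0,0],"fingers":0},{"linear":[0,0,0.02],"rotation":[0,0,0],"fingers":0},{"linear":[0,0,0],"rotation":[0,0,0],"fingers":0},{"linear":[0,0,0],"rotation":[0,0,0],"fingers":0}]'
python3 -c "
from h import *
plan(479.5,13,56,85.2)
snap('side','s5',(240,160,460,350),3.3)
"
```

```text
t: 7.68
tcp_pos: [480.9, 13.4, 59.9]
tool_rot: [3.139, -0.13, 0.001]
wrist_force: [1.1, 0.6, -0.6]
finger_gap: 0.064
t 7.67 tcp [480.9  13.4  59.9] jaw -94.75 gap 0.064 F [ 1.1  0.6 -0.6] q6 1.45
delta now-axes mm [-1.4  0.6  3.9]  after-turn axes [-1.4  0.6  3.9]  turn deg [ 0.   -0.05  0.05]
```

View pics/s5.png

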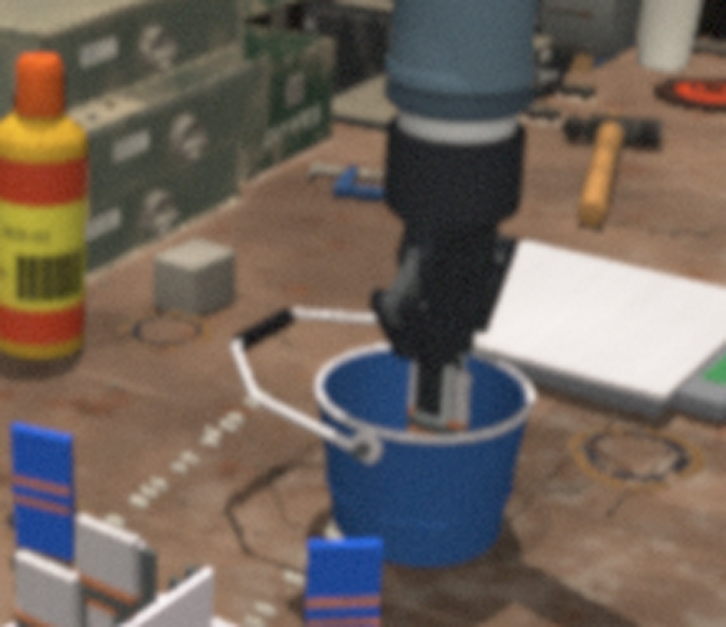

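Inside the pail, clear of the walls. Release and rise.

```bash
python3 -m pendant '[{"linear":[0,0,0.002],"rotation":[0,0,0],"fingers":0.1},{"linear":[0,0,0],"rotation":[0,0,0],"fingers":0.22},{"linear":[0,0,0],"rotation":[0,0,0],"fingers":0.22},{"linear":[0,0,-0.03],"rotation":[0,0,0],"fingers":0.22},{"linear":[0,0,-0.05],"rotation":[0,0,0],"fingers":0.25},{"linear":[0,-0.04,-0.03],"rotation":[0,0,0],"fingers":0.3},{"linear":[0,-0.06,0],"rotation":[0,0,0],"fingers":0.3},{"linear":[0,-0.06,0],"rotation":[0,0,0],"fingers":0.3},{"linear":[0,0,0],"rotation":[0,0,0],"fingers":0.3},{"linear":[0,0,0],"rotation":[0,0,0],"fingers":0.3}]'
python3 -c "
from h import *
plan(546.7,244.5,170,85.2)
snap('side','s6',(200,160,460,350),3)
snap('top','t6',(165,215,345,325),4.4)
"
```

```text
t: 8.98
tcp_pos: [493.4, 172.2, 167.2]
tool_rot: [3.138, -0.13, -0.001]
wrist_force: [0.1, -0.3, -0.5]
finger_gap: 0.3
t 8.97 tcp [493.4 172.2 167.2] jaw -94.73 gap 0.3 F [ 0.1 -0.3 -0.5] q6 1.78
delta now-axes mm [ 47.1 -76.4  -2.9]  after-turn axes [ 47.  -76.5  -2.8]  turn deg [0.04 0.02 0.07]
```

View pics/s6.png

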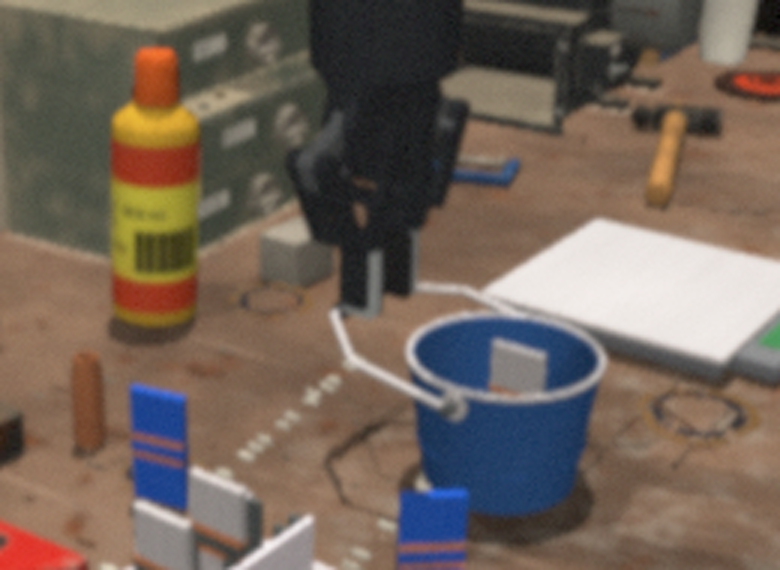

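View pics/t6.png

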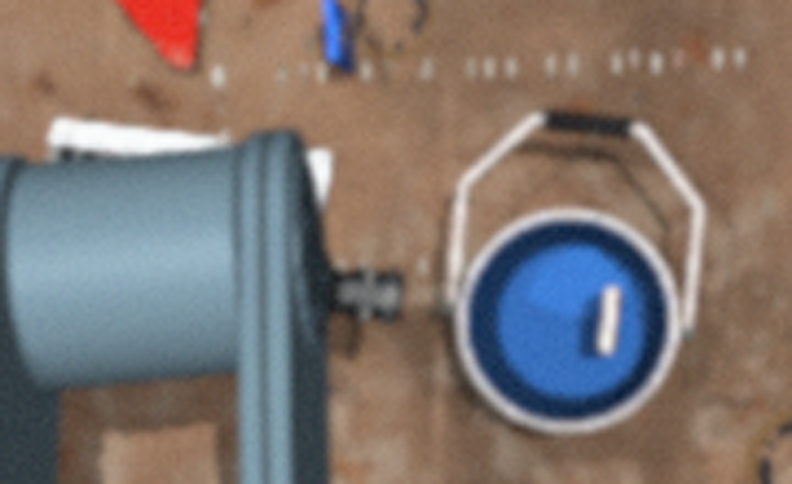

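```bash
python3 -m pendant '[{"linear":[0.0235,-0.038,0],"rotation":[0,0,0],"fingers":0.3},{"linear":[0.0235,-0.0385,0],"rotation":[0,0,0],"fingers":0.3},{"linear":[0,0,0.03],"rotation":[0,0,0],"fingers":0.3},{"linear":[0,0,0.03],"rotation":[0,0,0],"fingers":0.3},{"linear":[0,0,0],"rotation":[0,0,0],"fingers":0.3},{"linear":[0,0,0],"rotation":[0,0,0],"fingers":0.3},{"linear":[0,0,0],"rotation":[0,0,0],"fingers":0.3}]'
python3 -c "
from h import *
plan(546.7,244.5,50,85.2)
snap('side','s7',(200,200,360,360),3.75)
"
```

```text
t: 9.95
tcp_pos: [548.2, 244.4, 109.0]
tool_rot: [-3.138, 0.133, -0.004]
wrist_force: [0.2, -1.5, 0.7]
finger_gap: 0.303
t 9.95 tcp [548.2 244.4 109. ] jaw -94.86 gap 0.303 F [ 0.2 -1.5  0.7] q6 1.89
delta now-axes mm [-1.6  0.1 59. ]  after-turn axes [-1.5  0.  59. ]  turn deg [-0.05 -0.16 -0.06]
```

View pics/s7.png

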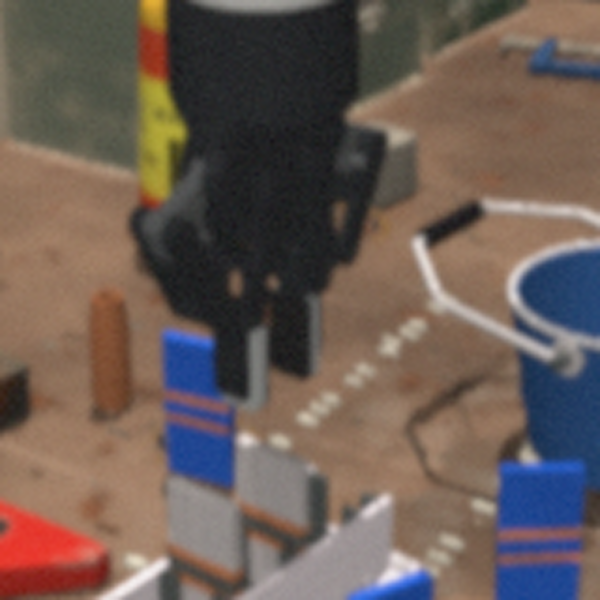

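```bash
python3 -m pendant '[{"linear":[-0.001,0,0.03],"rotation":[0,0,0],"fingers":0.3},{"linear":[0,0,0.029],"rotation":[0,0,0],"fingers":0.3},{"linear":[0,0,0],"rotation":[0,0,0],"fingers":0.3},{"linear":[0,0,0],"rotation":[0,0,0],"fingers":0.3},{"linear":[0,0,0],"rotation":[0,0,0],"fingers":0.3}]'
python3 -c "
from h import *
plan(546.7,244.5,50,85.2)"
```

```text
t: 10.62
tcp_pos: [547.2, 245.1, 50.0]
tool_rot: [-3.138, 0.132, -0.005]
wrist_force: [-0.7, -0.1, -0.4]
finger_gap: 0.297
t 10.62 tcp [547.2 245.1  50. ] jaw -94.8 gap 0.297 F [-0.7 -0.1 -0.4] q6 1.89
delta now-axes mm [-0.4  0.6  0. ]  after-turn axes [-0.4  0.6  0. ]  turn deg [-0.06 -0.16 -0.  ]
```

```bash
python3 -m pendant '[{"linear":[0,0,0],"rotation":[0,0,0],"fingers":0.15},{"linear":[0,0,0],"rotation":[0,0,0],"fingers":0.1},{"linear":[0,0,0],"rotation":[0,0,0],"fingers":0.0},{"linear":[0,0,0],"rotation":[0,0,0],"fingers":0.0},{"linear":[0,0,0],"rotation":[0,0,0],"fingers":0.0}]'
python3 -c "
from h import *
plan(546.7,244.5,50,85.2)"
```

```text
t: 11.25
tcp_pos: [546.4, 245.0, 48.9]
tool_rot: [-3.138, 0.132, -0.001]
wrist_force: [-0.6, 0.2, 4.7]
finger_gap: 0.057
t 11.25 tcp [546.4 245.   48.9] jaw -94.81 gap 0.057 F [-0.6  0.2  4.7] q6 1.89
delta now-axes mm [ 0.4  0.4 -1.1]  after-turn axes [ 0.4  0.4 -1.1]  turn deg [-0.02 -0.05 -0.01]
```

```bash
python3 -m pendant '[{"linear":[0,0,-0.01],"rotation":[0,0,0],"fingers":0},{"linear":[0,0,-0.02],"rotation":[0,0,0],"fingers":0},{"linear":[0,0,-0.03],"rotation":[0,0,0],"fingers":0},{"linear":[0,0,-0.03],"rotation":[0,0,0],"fingers":0},{"linear":[0,0,-0.03],"rotation":[0,0,0],"fingers":0},{"linear":[0,0,0],"rotation":[0,0,0],"fingers":0},{"linear":[0,0,0],"rotation":[0,0,0],"fingers":0}]'
python3 -c "
from h import *
plan(482,53,170,85.2)
snap('side','s8',(180,160,440,350),3)
snap('top','t8',(165,215,345,325),4.4)
"
```

```text
t: 12.12
tcp_pos: [545.2, 244.6, 167.3]
tool_rot: [3.138, -0.132, -0.002]
wrist_force: [-0.3, -0.6, -1.1]
finger_gap: 0.056
t 12.12 tcp [545.2 244.6 167.3] jaw -94.81 gap 0.056 F [-0.3 -0.6 -1.1] q6 1.89
delta now-axes mm [-47.  196.2  -2.5]  after-turn axes [-47.  196.2  -2.7]  turn deg [ 0.03  0.09 -0.01]
```

View pics/s8.png

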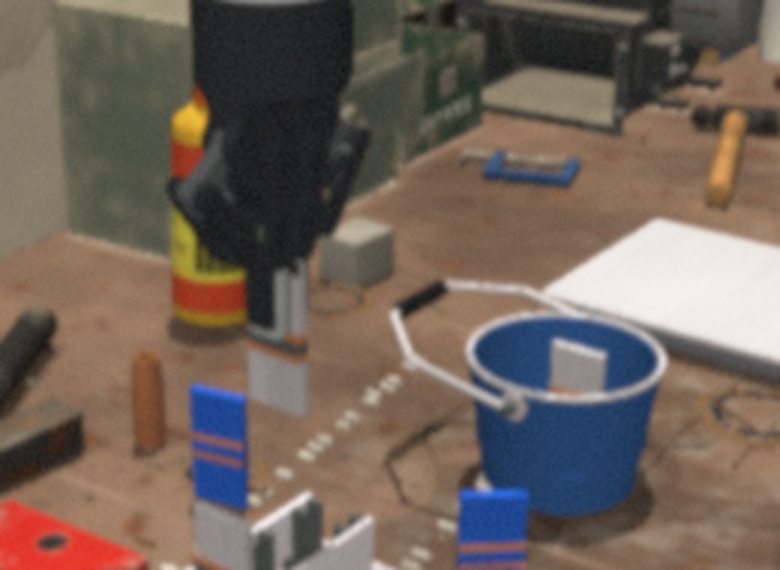

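View pics/t8.png

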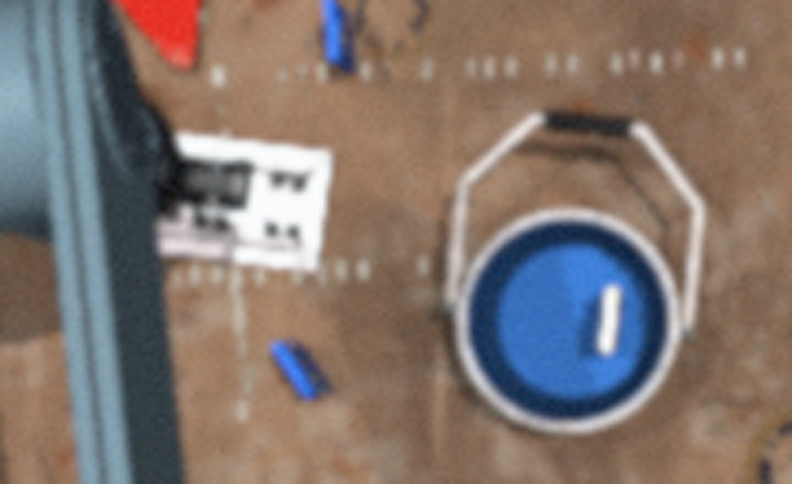

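```bash
python3 -m pendant '[{"linear":[-0.0094,0.02,0],"rotation":[0,0,0],"fingers":0},{"linear":[-0.0094,0.0392,0],"rotation":[0,0,0],"fingers":0},{"linear":[-0.0094,0.0392,0],"rotation":[0,0,0],"fingers":0},{"linear":[-0.0094,0.0392,0],"rotation":[0,0,0],"fingers":0},{"linear":[-0.0094,0.0392,0],"rotation":[0,0,0],"fingers":0},{"linear":[0,0.0194,0],"rotation":[0,0,0],"fingers":0},{"linear":[0,0,0],"rotation":[0,0,0],"fingers":0},{"linear":[0,0,0],"rotation":[0,0,0],"fingers":0}]'
python3 -c "
from h import *
plan(481,54,57,85.2)
snap('side','s9',(240,160,460,350),3.3)
"
```

```text
t: 13.22
tcp_pos: [482.5, 53.7, 167.7]
tool_rot: [-3.138, 0.132, 0.002]
wrist_force: [0.1, -0.0, 0.1]
finger_gap: 0.058
t 13.22 tcp [482.5  53.7 167.7] jaw -94.82 gap 0.058 F [ 0.1 -0.   0.1] q6 1.53
delta now-axes mm [ -1.3  -0.2 110.7]  after-turn axes [ -1.5  -0.2 110.7]  turn deg [-0.03  0.07 -0.02]
```

View pics/s9.png

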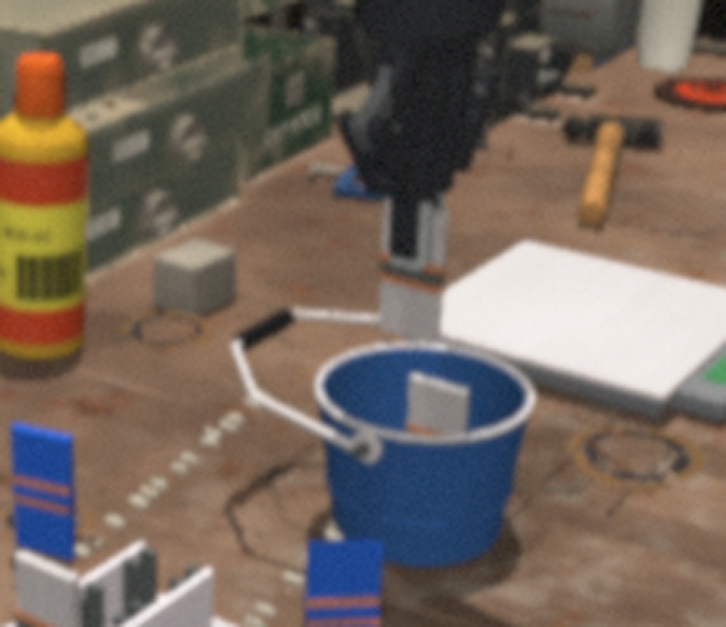

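```bash
python3 -m pendant '[{"linear":[0,0,0.03],"rotation":[0,0,0],"fingers":0},{"linear":[0,0,0.03],"rotation":[0,0,0],"fingers":0},{"linear":[0,0,0.03],"rotation":[0,0,0],"fingers":0},{"linear":[0,0,0.02],"rotation":[0,0,0],"fingers":0},{"linear":[0,0,0],"rotation":[0,0,0],"fingers":0},{"linear":[0,0,0],"rotation":[0,0,0],"fingers":0}]'
python3 -c "
from h import *
plan(481,54,56,85.2)
snap('side','s10',(240,160,460,350),3.3)
"
```

```text
t: 14.02
tcp_pos: [483.3, 53.7, 58.9]
tool_rot: [3.139, -0.13, 0.001]
wrist_force: [-0.7, -0.1, -1.2]
finger_gap: 0.061
t 14.03 tcp [483.3  53.7  58.9] jaw -94.75 gap 0.061 F [-0.7 -0.1 -1.2] q6 1.53
delta now-axes mm [-2.3 -0.1  2.9]  after-turn axes [-2.3 -0.1  2.9]  turn deg [-0.   -0.05  0.05]
```

View pics/s10.png

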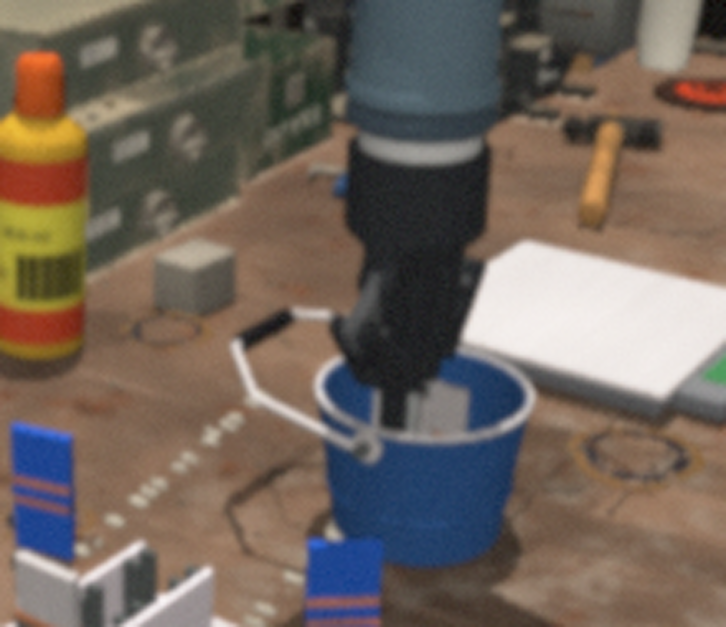

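```bash
python3 -m pendant '[{"linear":[0,0,0.002],"rotation":[0,0,0],"fingers":0.1},{"linear":[0,0,0],"rotation":[0,0,0],"fingers":0.2},{"linear":[0,0,0],"rotation":[0,0,0],"fingers":0.2},{"linear":[0,0,-0.03],"rotation":[0,0,0],"fingers":0.2},{"linear":[0,0,-0.05],"rotation":[0,0,0],"fingers":0.25},{"linear":[0,-0.04,-0.03],"rotation":[0,0,0],"fingers":0.3},{"linear":[0,-0.06,0],"rotation":[0,0,0],"fingers":0.3},{"linear":[0,-0.06,0],"rotation":[0,0,0],"fingers":0.3},{"linear":[0,0,0],"rotation":[0,0,0],"fingers":0.3},{"linear":[0,0,0],"rotation":[0,0,0],"fingers":0.3}]'
python3 -c "
from h import *
plan(550,287,110,85.2)
snap('side','s11',(180,160,440,350),3)
snap('top','t11',(165,215,345,325),4.4)
"
```

```text
t: 15.32
tcp_pos: [495.7, 212.4, 166.1]
tool_rot: [3.138, -0.13, -0.001]
wrist_force: [-0.4, -0.2, 0.3]
finger_gap: 0.299
t 15.32 tcp [495.7 212.4 166.1] jaw -94.74 gap 0.299 F [-0.4 -0.2  0.3] q6 1.85
delta now-axes mm [ 47.9 -78.8  56. ]  after-turn axes [ 47.8 -78.9  56.1]  turn deg [0.05 0.03 0.06]
```

View pics/s11.png

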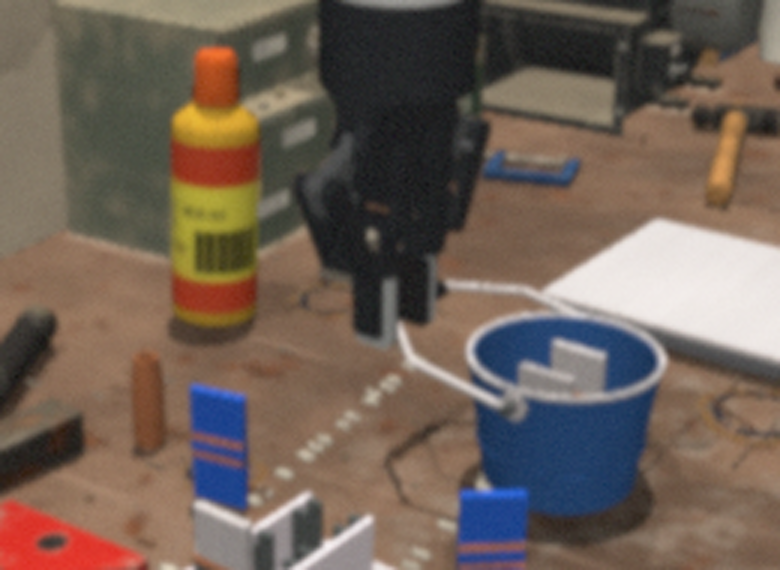

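View pics/t11.png

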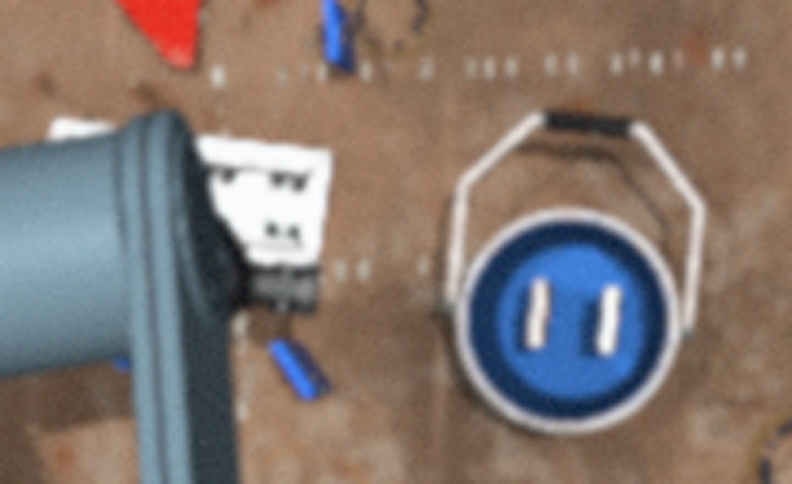

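Two coupons stand in the pail (crop 538,313 and 608,320). Next coupon 3.

```bash
python3 -m pendant '[{"linear":[0.024,-0.039,0],"rotation":[0,0,0],"fingers":0.3},{"linear":[0.024,-0.0395,0],"rotation":[0,0,0],"fingers":0.3},{"linear":[0,0,0.028],"rotation":[0,0,0],"fingers":0.3},{"linear":[0,0,0.028],"rotation":[0,0,0],"fingers":0.3},{"linear":[0,0,0],"rotation":[0,0,0],"fingers":0.3},{"linear":[0,0,0],"rotation":[0,0,0],"fingers":0.3},{"linear":[0,0,0],"rotation":[0,0,0],"fingers":0.3}]'
python3 -c "
from h import *
plan(550,287,50,85.2)
snap('side','s12',(180,200,340,360),3.75)
"
```

```text
t: 16.3
tcp_pos: [551.6, 286.6, 112.0]
tool_rot: [-3.138, 0.133, -0.004]
wrist_force: [1.1, 0.3, 0.6]
finger_gap: 0.301
t 16.3 tcp [551.6 286.6 112. ] jaw -94.85 gap 0.301 F [1.1 0.3 0.6] q6 1.96
delta now-axes mm [-1.8 -0.2 62. ]  after-turn axes [-1.7 -0.2 62. ]  turn deg [-0.06 -0.15 -0.05]
```

View pics/s12.png

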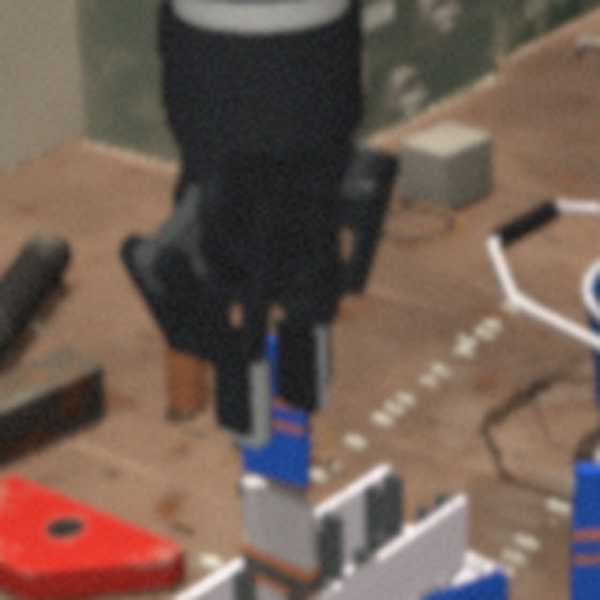

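```bash
python3 -m pendant '[{"linear":[-0.001,0,0.03],"rotation":[0,0,0],"fingers":0.3},{"linear":[0,0,0.031],"rotation":[0,0,0],"fingers":0.3},{"linear":[0,0,0],"rotation":[0,0,0],"fingers":0.3},{"linear":[0,0,0],"rotation":[0,0,0],"fingers":0.3},{"linear":[0,0,0],"rotation":[0,0,0],"fingers":0.15},{"linear":[0,0,0],"rotation":[0,0,0],"fingers":0.1},{"linear":[0,0,0],"rotation":[0,0,0],"fingers":0.0},{"linear":[0,0,0],"rotation":[0,0,0],"fingers":0.0},{"linear":[0,0,0],"rotation":[0,0,0],"fingers":0.0}]'
python3 -c "
from h import *
plan(550,287,50,85.2)"
```

```text
t: 17.48
tcp_pos: [550.3, 287.3, 50.5]
tool_rot: [-3.138, 0.132, -0.003]
wrist_force: [-1.1, 0.7, 6.1]
finger_gap: 0.057
t 17.48 tcp [550.3 287.3  50.5] jaw -94.8 gap 0.057 F [-1.1  0.7  6.1] q6 1.96
delta now-axes mm [-0.3  0.3  0.5]  after-turn axes [-0.3  0.3  0.5]  turn deg [-0.05 -0.11 -0.  ]
```

```bash
python3 -m pendant '[{"linear":[0,0,-0.01],"rotation":[0,0,0],"fingers":0},{"linear":[0,0,-0.02],"rotation":[0,0,0],"fingers":0},{"linear":[0,0,-0.03],"rotation":[0,0,0],"fingers":0},{"linear":[0,0,-0.03],"rotation":[0,0,0],"fingers":0},{"linear":[0,0,-0.03],"rotation":[0,0,0],"fingers":0},{"linear":[0,0,0],"rotation":[0,0,0],"fingers":0},{"linear":[0,0,0],"rotation":[0,0,0],"fingers":0}]'
python3 -c "
from h import *
plan(480.5,34,170,85.2)
snap('side','s13',(180,160,440,350),3)
snap('top','t13',(165,215,345,325),4.4)
"
```

```text
t: 18.35
tcp_pos: [548.8, 286.7, 168.4]
tool_rot: [3.138, -0.132, -0.002]
wrist_force: [-0.2, 0.6, -1.1]
finger_gap: 0.06
t 18.35 tcp [548.8 286.7 168.4] jaw -94.81 gap 0.06 F [-0.2  0.6 -1.1] q6 1.96
delta now-axes mm [-46.9 257.5  -1.4]  after-turn axes [-46.9 257.5  -1.6]  turn deg [ 0.04  0.09 -0.01]
```

View pics/s13.png

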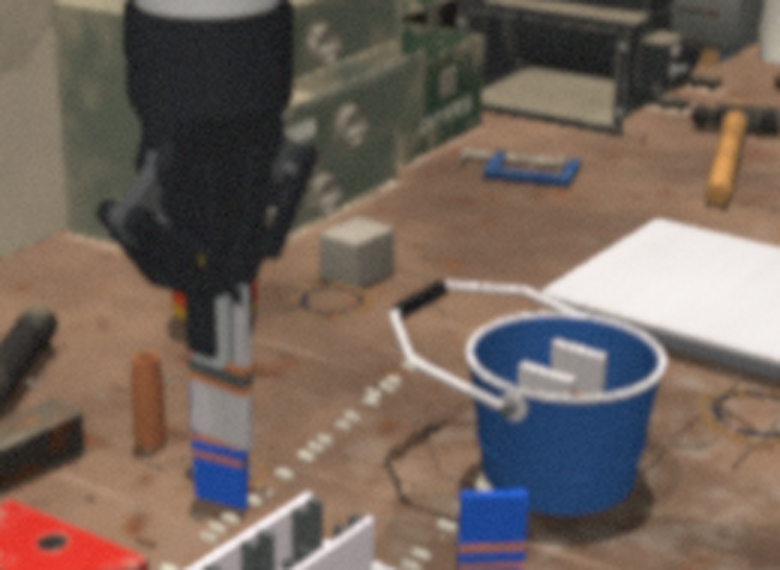

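View pics/t13.png

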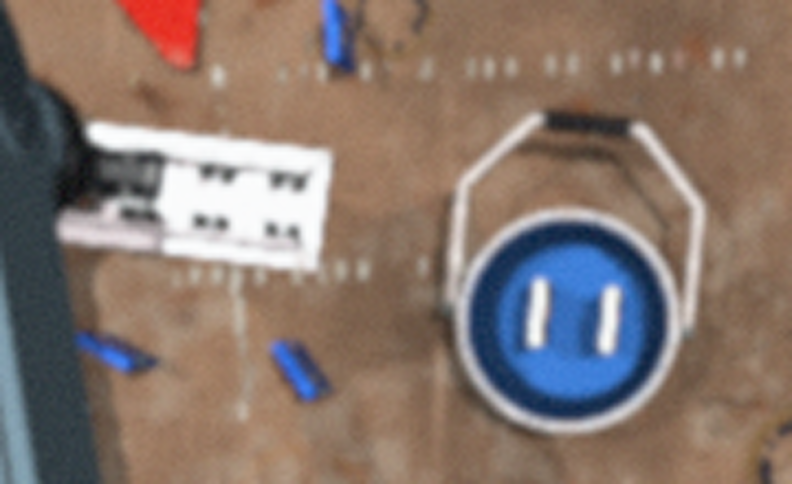

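```bash
python3 -m pendant '[{"linear":[-0.0078,0.022,0],"rotation":[0,0,0],"fingers":0},{"linear":[-0.0078,0.043,0],"rotation":[0,0,0],"fingers":0},{"linear":[-0.0078,0.043,0],"rotation":[0,0,0],"fingers":0},{"linear":[-0.0078,0.043,0],"rotation":[0,0,0],"fingers":0},{"linear":[-0.0078,0.043,0],"rotation":[0,0,0],"fingers":0},{"linear":[-0.0078,0.043,0],"rotation":[0,0,0],"fingers":0},{"linear":[0,0.02,0],"rotation":[0,0,0],"fingers":0},{"linear":[0,0,0],"rotation":[0,0,0],"fingers":0},{"linear":[0,0,0],"rotation":[0,0,0],"fingers":0}]'
python3 -c "
from h import *
plan(480.5,34,90,85.2)
snap('side','s14',(240,160,460,350),3.3)
"
```

```text
t: 19.58
tcp_pos: [481.1, 35.3, 168.7]
tool_rot: [-3.138, 0.132, 0.002]
wrist_force: [-0.2, 0.5, -0.7]
finger_gap: 0.058
t 19.57 tcp [481.1  35.3 168.7] jaw -94.82 gap 0.058 F [-0.2  0.5 -0.7] q6 1.5
delta now-axes mm [-0.4  1.4 78.7]  after-turn axes [-0.5  1.3 78.7]  turn deg [-0.03  0.08 -0.02]
```

View pics/s14.png

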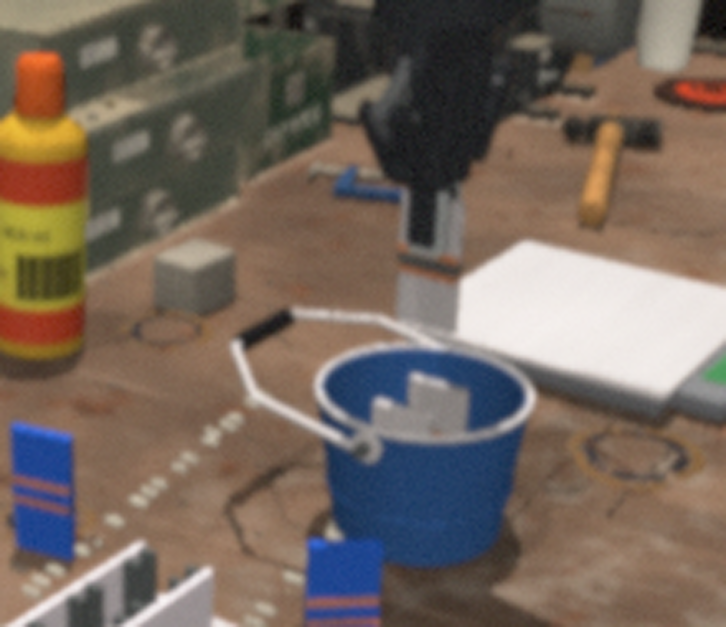

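```bash
python3 -m pendant '[{"linear":[0,0.0015,0.03],"rotation":[0,0,0],"fingers":0},{"linear":[0,0,0.03],"rotation":[0,0,0],"fingers":0},{"linear":[0,0,0.017],"rotation":[0,0,0],"fingers":0},{"linear":[0,0,0],"rotation":[0,0,0],"fingers":0},{"linear":[0,0,0],"rotation":[0,0,0],"fingers":0},{"linear":[0,0,0],"rotation":[0,0,0],"fingers":0}]'
python3 -c "
from h import *
plan(480.5,34,90,85.2)
snap('side','s15',(240,160,460,350),3.3)
"
```

```text
t: 20.38
tcp_pos: [482.0, 33.4, 93.2]
tool_rot: [3.139, -0.131, 0.003]
wrist_force: [-0.3, 0.7, -0.5]
finger_gap: 0.064
t 20.38 tcp [482.   33.4  93.2] jaw -94.78 gap 0.064 F [-0.3  0.7 -0.5] q6 1.49
delta now-axes mm [-1.6 -0.5  3.2]  after-turn axes [-1.6 -0.4  3.2]  turn deg [ 0.01 -0.11  0.02]
```

View pics/s15.png

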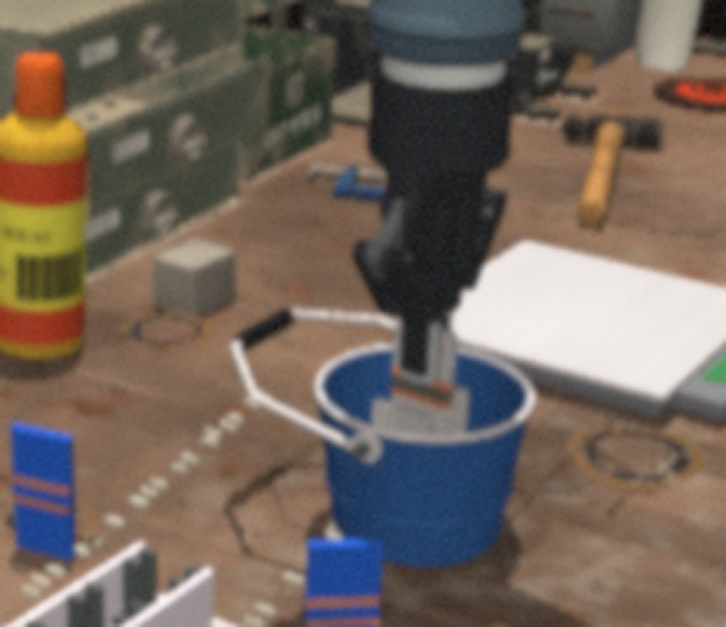

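```bash
python3 -m pendant '[{"linear":[0,0,0.004],"rotation":[0,0,0],"fingers":0},{"linear":[0,0,0],"rotation":[0,0,0],"fingers":0},{"linear":[0,0,0],"rotation":[0,0,0],"fingers":0.2},{"linear":[0,0,0],"rotation":[0,0,0],"fingers":0.2},{"linear":[0,0,0],"rotation":[0,0,0],"fingers":0.2},{"linear":[0,0,-0.04],"rotation":[0,0,0],"fingers":0.2},{"linear":[0,0,-0.05],"rotation":[0,0,0],"fingers":0.3},{"linear":[0,-0.05,0],"rotation":[0,0,0],"fingers":0.4},{"linear":[0,-0.06,0],"rotation":[0,0,0],"fingers":0.4},{"linear":[0,-0.02,0],"rotation":[0,0,0],"fingers":0.4}]'
python3 -c "
from h import *
plan(590,25.5,170,-5)
snap('side','s16',(240,160,460,350),3.3)
snap('top','t16',(165,215,345,325),4.4)
"
```

```text
t: 21.68
tcp_pos: [492.0, 165.6, 178.6]
tool_rot: [-3.138, 0.128, -0.001]
wrist_force: [0.3, 0.3, -0.6]
finger_gap: 0.398
t 21.68 tcp [492.  165.6 178.6] jaw -94.67 gap 0.398 F [ 0.3  0.3 -0.6] q6 1.76
delta now-axes mm [109.1 131.7   8.5]  after-turn axes [-131.   109.8    8.6]  turn deg [-2.000e-02 -7.000e-02 -8.967e+01]
```

View pics/s16.png

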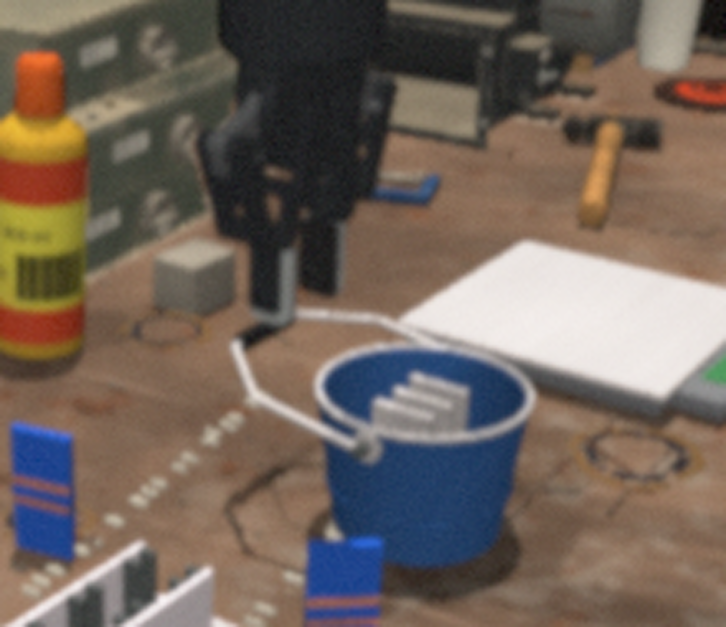

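View pics/t16.png

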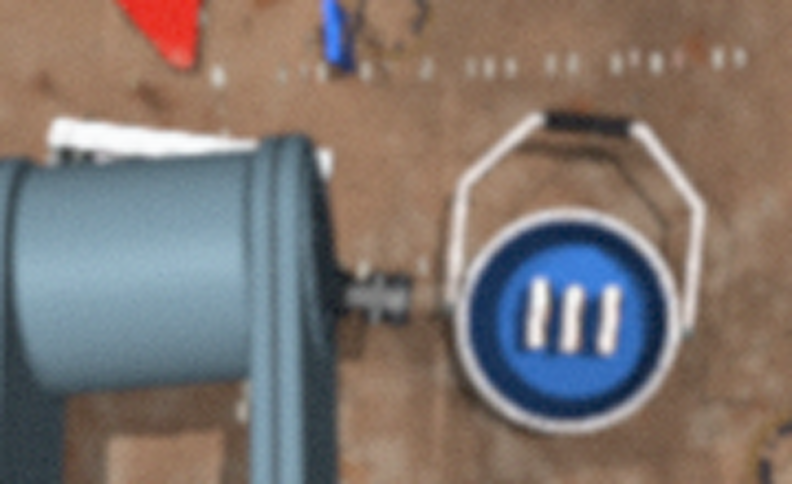

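```bash
python3 -m pendant '[{"linear":[0,0,0],"rotation":[0,0,-10],"fingers":0.4},{"linear":[0,0,0],"rotation":[0,0,-10],"fingers":0.4},{"linear":[0,0,0],"rotation":[0,0,-10],"fingers":0.4},{"linear":[0,0,0],"rotation":[0,0,-10],"fingers":0.4},{"linear":[0,0,0],"rotation":[0,0,-10],"fingers":0.4},{"linear":[0,0,0],"rotation":[0,0,-10],"fingers":0.4},{"linear":[0,0,0],"rotation":[0,0,-10],"fingers":0.4},{"linear":[0,0,0],"rotation":[0,0,-10],"fingers":0.4},{"linear":[0,0,0],"rotation":[0,0,-9.5],"fingers":0.4},{"linear":[0,0,0],"rotation":[0,0,0],"fingers":0.4}]'
python3 -c "
from h import *
plan(589,25.5,130,-4.5)"
```

```text
t: 23.02
tcp_pos: [492.1, 161.9, 178.3]
tool_rot: [2.324, 2.113, -0.001]
wrist_force: [-0.2, -0.4, 0.8]
finger_gap: 0.405
t 23.02 tcp [492.1 161.9 178.3] jaw -5.45 gap 0.405 F [-0.2 -0.4  0.8] q6 0.2
delta now-axes mm [-126.5  109.4   48.3]  after-turn axes [-128.4  107.3   48.3]  turn deg [-0.01  0.02 -0.95]
```

```bash
python3 -m pendant '[{"linear":[0,0,0],"rotation":[0,0,-0.9],"fingers":0.4},{"linear":[-0.0428,0.0357,0],"rotation":[0,0,0],"fingers":0.4},{"linear":[-0.0428,0.0357,0],"rotation":[0,0,0],"fingers":0.4},{"linear":[-0.0428,0.0357,0],"rotation":[0,0,0],"fingers":0.4},{"linear":[0,0,0.024],"rotation":[0,0,0],"fingers":0.4},{"linear":[0,0,0.024],"rotation":[0,0,0],"fingers":0.4},{"linear":[0,0,0],"rotation":[0,0,0],"fingers":0.4},{"linear":[0,0,0],"rotation":[0,0,0],"fingers":0.4},{"linear":[0,0,0],"rotation":[0,0,0],"fingers":0.4}]'
python3 -c "
from h import *
plan(589,25.5,78,-4.5)
snap('side','s17',(240,130,440,330),3)
snap('top','t17',(235,215,345,325),5)
o=ctrl.get_obs();print((proj('side',o['tcp_pos'])-[240,130])*3,(proj('top',o['tcp_pos'])-[235,215])*5)
"
```

```text
t: 24.15
tcp_pos: [589.8, 26.7, 131.7]
tool_rot: [2.304, 2.133, 0.002]
wrist_force: [0.2, 0.2, -0.9]
finger_gap: 0.395
t 24.15 tcp [589.8  26.7 131.7] jaw -4.4 gap 0.395 F [ 0.2  0.2 -0.9] q6 -0.07
delta now-axes mm [-1.2 -0.9 53.7]  after-turn axes [-1.2 -0.7 53.7]  turn deg [0.14 0.01 0.1 ]
[[240.01802024 331.17932844]] [[309.56579169 128.47510881]]
```

View pics/s17.png

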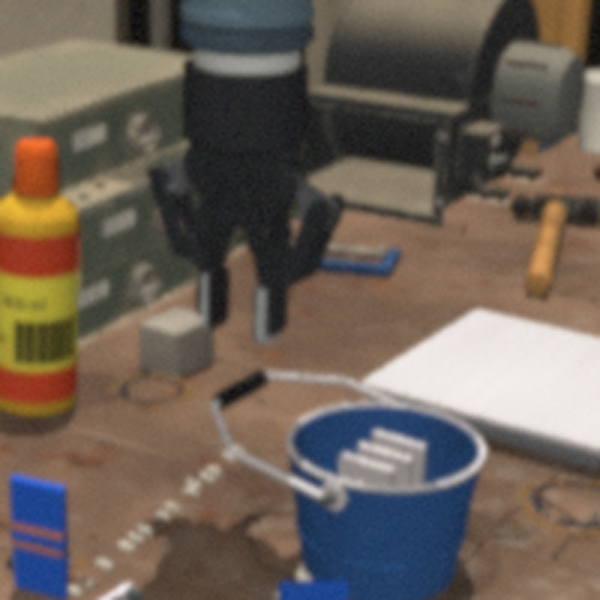

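View pics/t17.png

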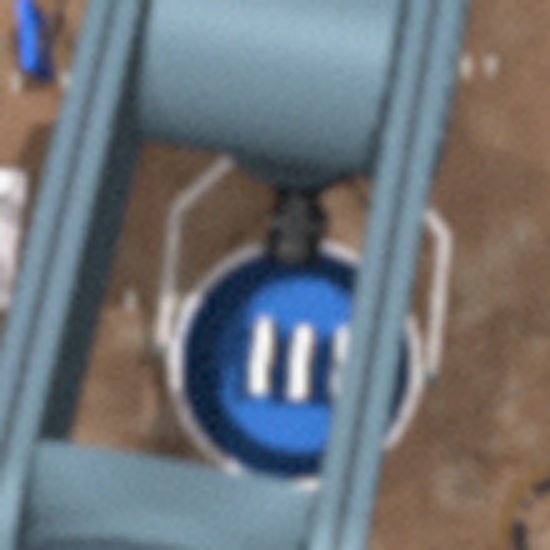

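```bash
python3 -m pendant '[{"linear":[-0.001,-0.001,0.02],"rotation":[0,0,0],"fingers":0.4},{"linear":[0,0,0.02],"rotation":[0,0,0],"fingers":0.4},{"linear":[0,0,0.014],"rotation":[0,0,0],"fingers":0.4},{"linear":[0,0,0],"rotation":[0,0,0],"fingers":0.4},{"linear":[0,0,0],"rotation":[0,0,0],"fingers":0.4},{"linear":[0,0,0],"rotation":[0,0,0],"fingers":0.4}]'
python3 -c "
from h import *
plan(589,25.5,78,-4.5)
snap('side','s18',(240,160,400,320),4)
"
```

```text
t: 25.0
tcp_pos: [588.6, 25.6, 77.2]
tool_rot: [2.304, 2.134, 0.002]
wrist_force: [-1.3, -0.1, 1.8]
finger_gap: 0.4
t 25.0 tcp [588.6  25.6  77.2] jaw -4.4 gap 0.4 F [-1.3 -0.1  1.8] q6 -0.07
delta now-axes mm [-0.1  0.4 -0.8]  after-turn axes [-0.1  0.4 -0.8]  turn deg [0.1 0.  0.1]
```

View pics/s18.png

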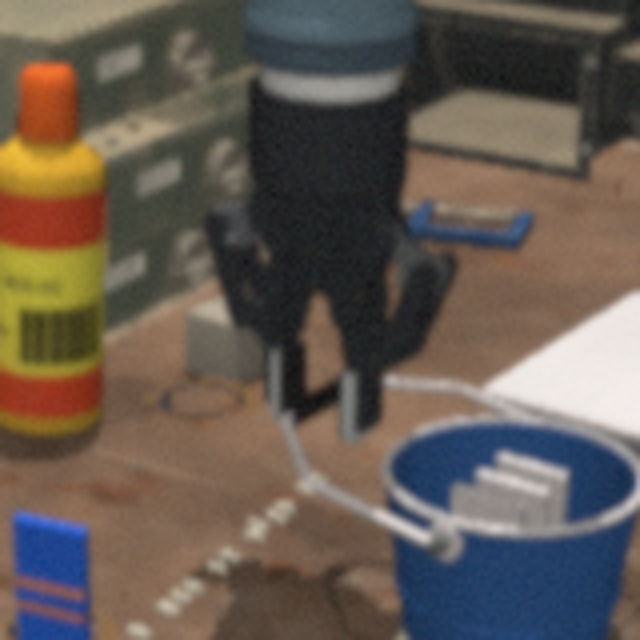

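```bash
python3 -m pendant '[{"linear":[0,0,0.001],"rotation":[0,0,0],"fingers":0.3},{"linear":[0,0,0],"rotation":[0,0,0],"fingers":0.2},{"linear":[0,0,0],"rotation":[0,0,0],"fingers":0.15},{"linear":[0,0,0],"rotation":[0,0,0],"fingers":0.1},{"linear":[0,0,0],"rotation":[0,0,0],"fingers":0.1},{"linear":[0,0,0],"rotation":[0,0,0],"fingers":0.0},{"linear":[0,0,0],"rotation":[0,0,0],"fingers":0.0}]'
python3 -c "
from h import *
plan(589,25.5,78,-4.5)
snap('side','s19',(240,160,400,320),4)
"
```

```text
t: 25.92
tcp_pos: [588.6, 25.5, 75.6]
tool_rot: [2.304, 2.134, 0.001]
wrist_force: [4.5, -0.4, 0.5]
finger_gap: 0.112
t 25.93 tcp [588.6  25.5  75.6] jaw -4.41 gap 0.112 F [ 4.5 -0.4  0.5] q6 -0.07
delta now-axes mm [ 0.   0.4 -2.4]  after-turn axes [ 0.   0.4 -2.4]  turn deg [0.08 0.01 0.09]
```

View pics/s19.png

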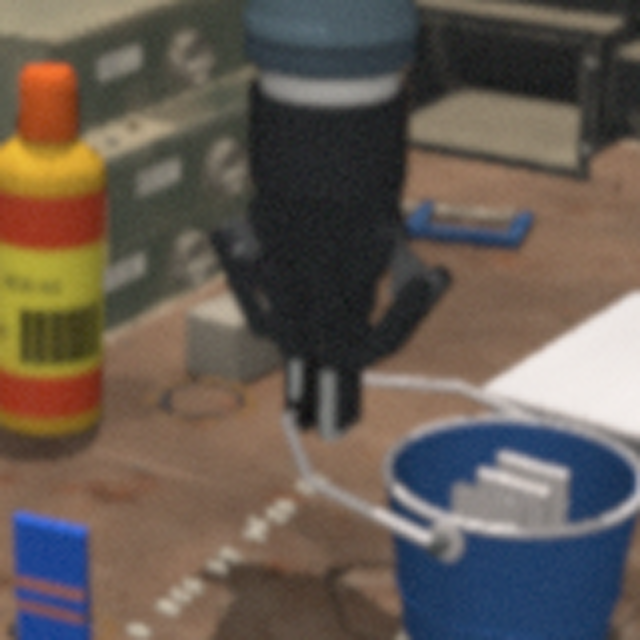

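```bash
python3 -m pendant '[{"linear":[0,-0.0027,-0.0106],"rotation":[0,0,0],"fingers":0},{"linear":[0,-0.0038,-0.0103],"rotation":[0,0,0],"fingers":0},{"linear":[0,-0.0048,-0.0099],"rotation":[0,0,0],"fingers":0},{"linear":[0,-0.0057,-0.0094],"rotation":[0,0,0],"fingers":0},{"linear":[0,-0.0067,-0.0088],"rotation":[0,0,0],"fingers":0},{"linear":[0,0,0],"rotation":[0,0,0],"fingers":0},{"linear":[0,0,0],"rotation":[0,0,0],"fingers":0}]'
python3 -c "
from h import *
plan(589,25.5,78,-4.5)
print(ctrl.get_obs()['torque'])
snap('side','s20',(240,130,440,330),3)
"
```

```text
t: 26.85
tcp_pos: [565.6, 27.3, 125.2]
tool_rot: [2.303, 2.133, 0.003]
wrist_force: [5.3, -0.7, 4.2]
finger_gap: 0.116
t 26.85 tcp [565.6  27.3 125.2] jaw -4.41 gap 0.116 F [ 5.3 -0.7  4.2] q6 -0.07
delta now-axes mm [ 0.  23.3 47.3]  after-turn axes [ 0.  23.4 47.2]  turn deg [0.19 0.01 0.09]
[-0.16172619 -0.93565924 -0.02575875]
```

View pics/s20.png

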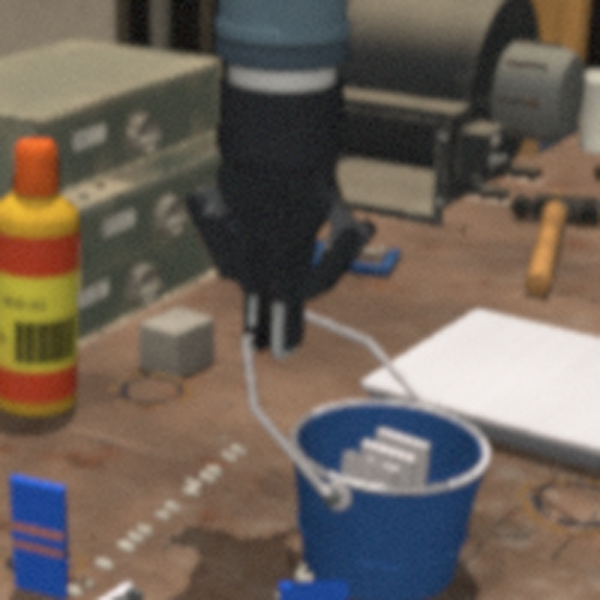

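```bash
python3 -m pendant '[{"linear":[0,0.002,-0.001],"rotation":[0,0,0],"fingers":0},{"linear":[0,0,0],"rotation":[0,0,0],"fingers":0},{"linear":[0,0,0],"rotation":[0,0,0],"fingers":0}]'
python3 -c "
from h import *
plan(589,25.5,78,-4.5)
print(ctrl.get_obs()['torque'])"
```

```text
t: 27.28
tcp_pos: [566.8, 27.2, 125.5]
tool_rot: [2.305, 2.134, 0.001]
wrist_force: [4.9, -0.3, 4.1]
finger_gap: 0.116
t 27.27 tcp [566.8  27.2 125.5] jaw -4.41 gap 0.116 F [ 4.9 -0.3  4.1] q6 -0.07
delta now-axes mm [ 0.1 22.3 47.5]  after-turn axes [ 0.1 22.3 47.5]  turn deg [0.05 0.01 0.09]
[-0.13997343 -0.79418869  0.0327868 ]
```

```bash
python3 -m pendant '[{"linear":[0,0.003,-0.001],"rotation":[0,0,0],"fingers":0},{"linear":[0,0,0],"rotation":[0,0,0],"fingers":0},{"linear":[0,0,0],"rotation":[0,0,0],"fingers":0}]'
python3 -c "
from h import *
plan(589,25.5,78,-4.5)
print(ctrl.get_obs()['torque'])
snap('side','s21',(240,130,440,330),3)"
```

```text
t: 27.65
tcp_pos: [567.4, 27.4, 125.0]
tool_rot: [-2.302, -2.132, 0.005]
wrist_force: [-2.1, -1.1, -2.7]
finger_gap: 0.115
t 27.65 tcp [567.4  27.4 125. ] jaw -4.39 gap 0.115 F [-2.1 -1.1 -2.7] q6 -0.07
delta now-axes mm [-0.2 21.9 46.9]  after-turn axes [-0.2 21.6 47. ]  turn deg [-0.26 -0.01  0.11]
[-0.07291403  0.34171953  0.12099178]
```

View pics/s21.png

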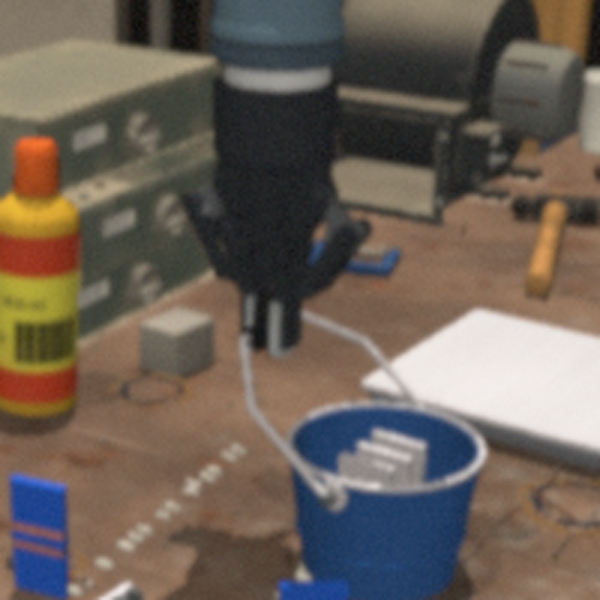

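```bash
python3 -m pendant '[{"linear":[0,-0.0075,-0.008],"rotation":[0,0,0],"fingers":0},{"linear":[0,-0.0082,-0.0073],"rotation":[0,0,0],"fingers":0},{"linear":[0,-0.009,-0.0064],"rotation":[0,0,0],"fingers":0},{"linear":[0,-0.0095,-0.0054],"rotation":[0,0,0],"fingers":0},{"linear":[0,0,0],"rotation":[0,0,0],"fingers":0},{"linear":[0,0,0],"rotation":[0,0,0],"fingers":0}]'
python3 -c "
from h import *
plan(480,34,164,-4.5)
print(ctrl.get_obs()['torque'])
snap('side','s22',(240,130,440,330),3)"
```

```text
t: 28.45
tcp_pos: [535.6, 29.8, 153.8]
tool_rot: [2.305, 2.134, 0.002]
wrist_force: [-0.1, 1.1, -1.3]
finger_gap: 0.117
t 28.45 tcp [535.6  29.8 153.8] jaw -4.41 gap 0.117 F [-0.1  1.1 -1.3] q6 -0.08
delta now-axes mm [ -0.1 -55.8 -10.3]  after-turn axes [ -0.2 -55.8 -10.2]  turn deg [ 0.07 -0.01  0.09]
[0.12686278 0.11895514 0.02790331]
```

View pics/s22.png

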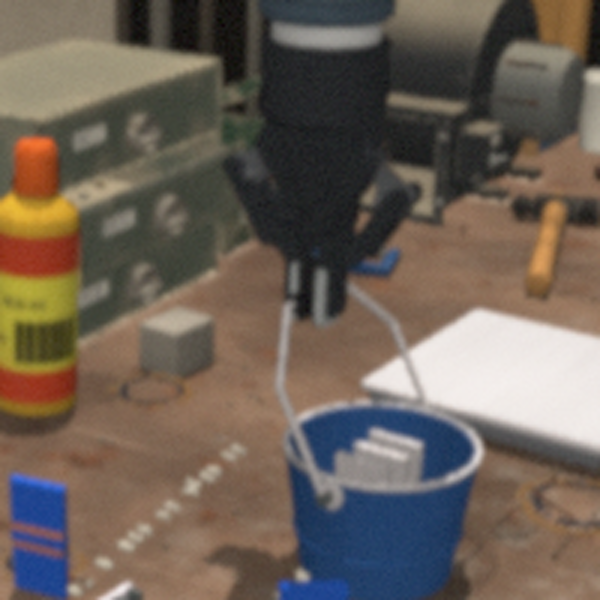

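```bash
python3 -m pendant '[{"linear":[0,-0.0078,-0.0038],"rotation":[0,0,0],"fingers":0},{"linear":[0,-0.0082,-0.0032],"rotation":[0,0,0],"fingers":0},{"linear":[0,-0.0085,-0.0025],"rotation":[0,0,0],"fingers":0},{"linear":[0,-0.0087,-0.0017],"rotation":[0,0,0],"fingers":0},{"linear":[0,0,0],"rotation":[0,0,0],"fingers":0},{"linear":[0,0,0],"rotation":[0,0,0],"fingers":0}]'
python3 -c "
from h import *
plan(482,33,164,-4.5)
print(ctrl.get_obs()['torque'])
snap('side','s23',(240,130,440,330),3)"
```

```text
t: 29.25
tcp_pos: [502.8, 32.2, 165.3]
tool_rot: [2.304, 2.133, 0.002]
wrist_force: [0.6, 1.1, 5.7]
finger_gap: 0.116
t 29.25 tcp [502.8  32.2 165.3] jaw -4.41 gap 0.116 F [0.6 1.1 5.7] q6 -0.08
delta now-axes mm [ -0.8 -20.8   1.2]  after-turn axes [ -0.8 -20.8   1.3]  turn deg [ 0.11 -0.    0.09]
[ 0.20341709 -0.09823355 -0.03891887]
```

View pics/s23.png

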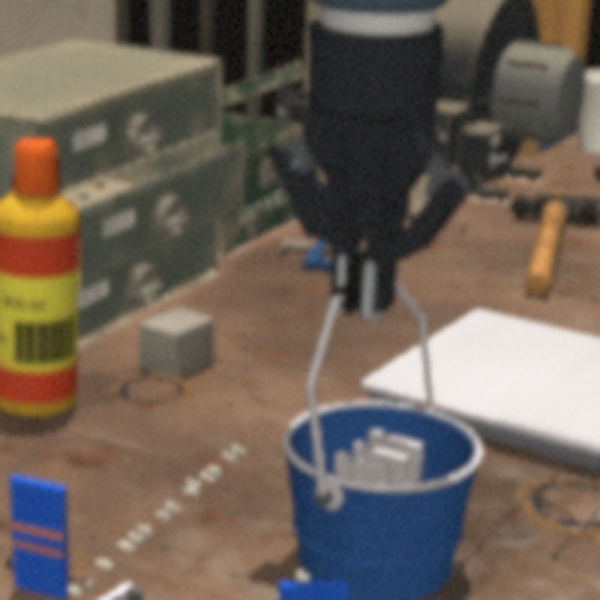

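```bash
python3 -m pendant '[{"linear":[0,0,-0.002],"rotation":[0,0,0],"fingers":0},{"linear":[0,-0.006,-0.001],"rotation":[0,0,0],"fingers":0},{"linear":[0,-0.006,-0.0005],"rotation":[0,0,0],"fingers":0},{"linear":[0,-0.0065,-0.0002],"rotation":[0,0,0],"fingers":0},{"linear":[0,0,0],"rotation":[0,0,0],"fingers":0},{"linear":[0,0,0],"rotation":[0,0,0],"fingers":0}]'
python3 -c "
from h import *
plan(482,33,164,-4.5)
print(ctrl.get_obs()['torque'])
snap('side','s24',(240,130,440,330),3)
snap('top','t24',(235,215,345,325),5)"
```

```text
t: 30.05
tcp_pos: [483.5, 33.7, 168.2]
tool_rot: [-2.305, -2.134, 0.0]
wrist_force: [0.6, -0.0, -5.6]
finger_gap: 0.115
t 30.05 tcp [483.5  33.7 168.2] jaw -4.41 gap 0.115 F [ 0.6 -0.  -5.6] q6 -0.08
delta now-axes mm [-0.8 -1.5  4.2]  after-turn axes [-0.8 -1.5  4.2]  turn deg [-0.02  0.    0.09]
[-0.01895873 -0.04061784  0.01042583]
```

View pics/s24.png

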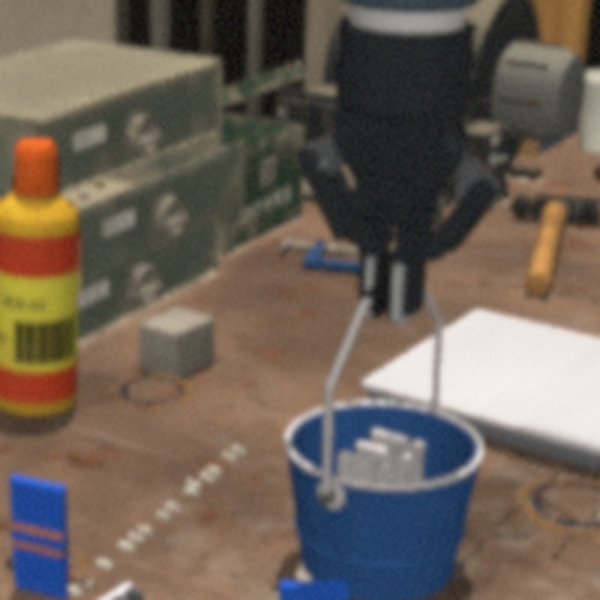

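View pics/t24.png

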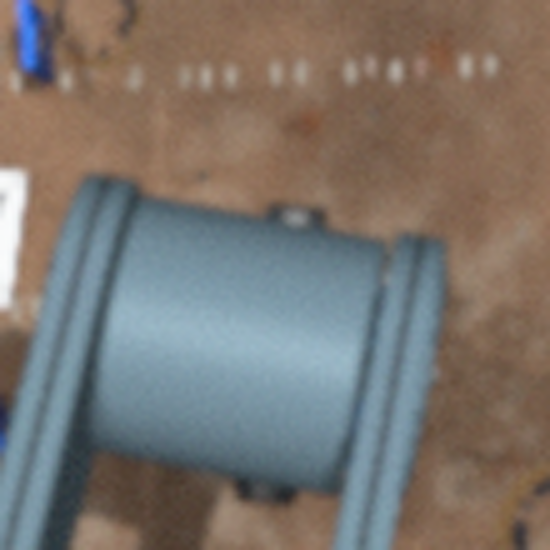

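```bash
python3 -m pendant '[{"linear":[0,0,-0.004],"rotation":[0,0,0],"fingers":0},{"linear":[0,0,-0.008],"rotation":[0,0,0],"fingers":0},{"linear":[0,0,-0.012],"rotation":[0,0,0],"fingers":0},{"linear":[0,0,-0.015],"rotation":[0,0,0],"fingers":0},{"linear":[0,0,-0.012],"rotation":[0,0,0],"fingers":0},{"linear":[0,0,-0.006],"rotation":[0,0,0],"fingers":0},{"linear":[0,0,0],"rotation":[0,0,0],"fingers":0},{"linear":[0,0,0],"rotation":[0,0,0],"fingers":0}]'
python3 -c "
from h import *
plan(493,-267.5,225,-4.5)
print(ctrl.get_obs()['torque'])
snap('side','s25',(240,100,460,320),2.7)"
```

```text
t: 31.15
tcp_pos: [483.3, 33.7, 224.9]
tool_rot: [-2.305, -2.134, 0.001]
wrist_force: [-0.4, -0.3, -5.0]
finger_gap: 0.116
t 31.15 tcp [483.3  33.7 224.9] jaw -4.41 gap 0.116 F [-0.4 -0.3 -5. ] q6 -0.08
delta now-axes mm [-2.996e+02  3.280e+01 -2.000e-01]  after-turn axes [-2.996e+02  3.330e+01 -1.000e-01]  turn deg [-0.05 -0.01  0.09]
[-0.01736332 -0.03577204  0.06759787]
```

View pics/s25.png

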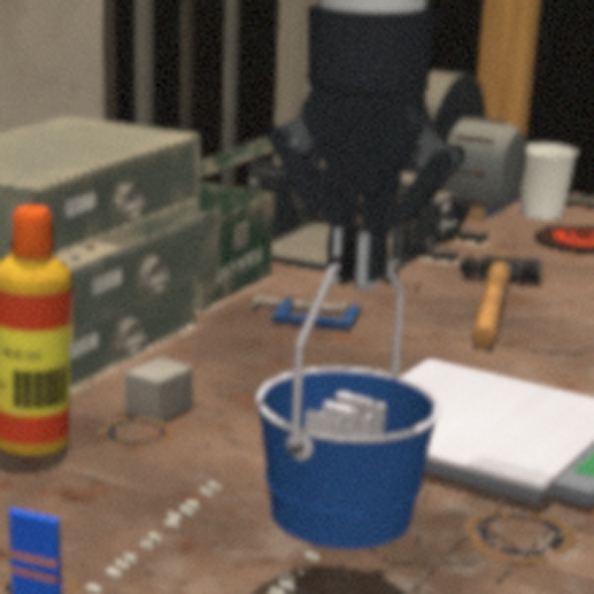

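```bash
python3 -m pendant '[{"linear":[-0.01,0.0011,0],"rotation":[0,0,0],"fingers":0},{"linear":[-0.02,0.0022,0],"rotation":[0,0,0],"fingers":0},{"linear":[-0.03,0.0033,0],"rotation":[0,0,0],"fingers":0},{"linear":[-0.03,0.0033,0],"rotation":[0,0,0],"fingers":0},{"linear":[-0.03,0.0033,0],"rotation":[0,0,0],"fingers":0},{"linear":[-0.03,0.0033,0],"rotation":[0,0,0],"fingers":0},{"linear":[-0.02,0.0022,0],"rotation":[0,0,0],"fingers":0},{"linear":[-0.01,0.0011,0],"rotation":[0,0,0],"fingers":0},{"linear":[0,0,0],"rotation":[0,0,0],"fingers":0},{"linear":[0,0,0],"rotation":[0,0,0],"fingers":0}]'
python3 -c "
from h import *
plan(493,-267.5,225,-4.5)"
```

```text
t: 32.45
tcp_pos: [489.5, -146.3, 225.2]
tool_rot: [-2.304, -2.134, -0.001]
wrist_force: [0.1, 0.0, -6.3]
finger_gap: 0.118
t 32.45 tcp [ 489.5 -146.3  225.2] jaw -4.37 gap 0.118 F [ 0.1  0.  -6.3] q6 -0.43
delta now-axes mm [-1.206e+02  1.280e+01  1.000e-01]  after-turn axes [-120.6   13.     0.2]  turn deg [-0.02 -0.06  0.13]
```

```bash
python3 -m pendant '[{"linear":[-0.01,0.0011,0],"rotation":[0,0,0],"fingers":0},{"linear":[-0.02,0.0022,0],"rotation":[0,0,0],"fingers":0},{"linear":[-0.03,0.0033,0],"rotation":[0,0,0],"fingers":0},{"linear":[-0.03,0.0033,0],"rotation":[0,0,0],"fingers":0},{"linear":[-0.02,0.0022,0],"rotation":[0,0,0],"fingers":0},{"linear":[-0.0105,0.001,0],"rotation":[0,0,0],"fingers":0},{"linear":[0,0,0],"rotation":[0,0,0],"fingers":0},{"linear":[0,0,0],"rotation":[0,0,0],"fingers":0},{"linear":[0,0,0],"rotation":[0,0,0],"fingers":0}]'
python3 -c "
from h import *
plan(493,-267.5,194,-4.5)
snap('side','s26',(340,80,560,300),2.7)
snap('top','t26',(350,220,480,350),4.5)"
```

```text
t: 33.58
tcp_pos: [493.4, -267.5, 225.4]
tool_rot: [-2.304, -2.136, -0.0]
wrist_force: [-0.7, -0.1, -6.2]
finger_gap: 0.115
t 33.58 tcp [ 493.4 -267.5  225.4] jaw -4.34 gap 0.115 F [-0.7 -0.1 -6.2] q6 -0.62
delta now-axes mm [-0.  -0.4 31.4]  after-turn axes [-0.  -0.4 31.4]  turn deg [-0.   -0.01  0.16]
```

View pics/s26.png

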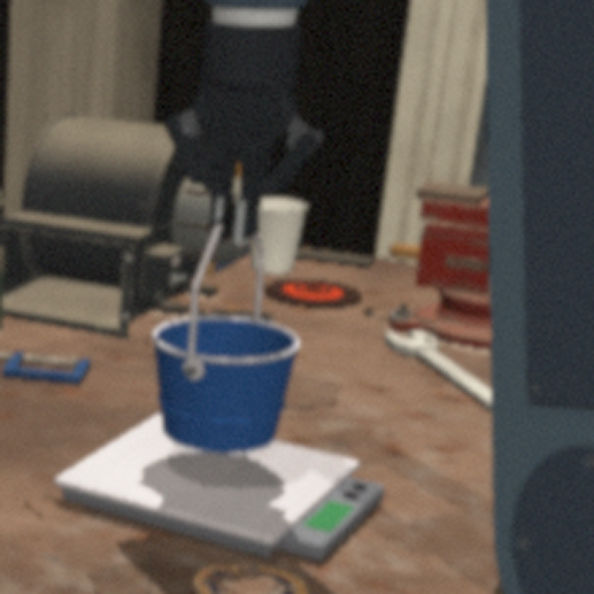

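View pics/t26.png

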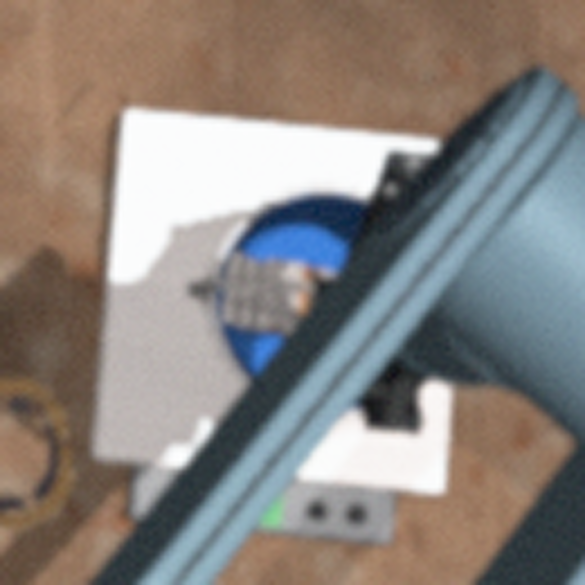

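```bash
python3 -m pendant '[{"linear":[0,0,0.006],"rotation":[0,0,0],"fingers":0},{"linear":[0,0,0.008],"rotation":[0,0,0],"fingers":0},{"linear":[0,0,0.007],"rotation":[0,0,0],"fingers":0},{"linear":[0,0,0.005],"rotation":[0,0,0],"fingers":0},{"linear":[0,0,0.003],"rotation":[0,0,0],"fingers":0},{"linear":[0,0,0.002],"rotation":[0,0,0],"fingers":0},{"linear":[0,0,0],"rotation":[0,0,0],"fingers":0},{"linear":[0,0,0],"rotation":[0,0,0],"fingers":0}]'
python3 -c "
from h import *
plan(493,-267.5,192,-4.5)"
```

```text
t: 34.67
tcp_pos: [493.5, -268.5, 194.5]
tool_rot: [2.305, 2.134, 0.0]
wrist_force: [0.0, -0.6, -5.7]
finger_gap: 0.117
t 34.67 tcp [ 493.5 -268.5  194.5] jaw -4.41 gap 0.117 F [ 0.  -0.6 -5.7] q6 -0.62
delta now-axes mm [ 1.  -0.6  2.5]  after-turn axes [ 1.  -0.6  2.5]  turn deg [0.03 0.02 0.09]
```

```bash
python3 -m pendant '[{"linear":[0,0,0.001],"rotation":[0,0,0],"fingers":0},{"linear":[0,0,0.001],"rotation":[0,0,0],"fingers":0},{"linear":[0,0,0.001],"rotation":[0,0,0],"fingers":0},{"linear":[0,0,0],"rotation":[0,0,0],"fingers":0},{"linear":[0,0,0],"rotation":[0,0,0],"fingers":0}]'
python3 -c "
from h import *
plan(493,-267.5,192,-4.5)
snap('side','s27',(340,80,560,300),2.7)"
```

```text
t: 35.3
tcp_pos: [493.5, -268.6, 191.5]
tool_rot: [2.305, 2.134, -0.0]
wrist_force: [-0.5, 0.0, -4.4]
finger_gap: 0.116
t 35.3 tcp [ 493.5 -268.6  191.5] jaw -4.41 gap 0.116 F [-0.5  0.  -4.4] q6 -0.62
delta now-axes mm [ 1.  -0.6 -0.5]  after-turn axes [ 1.  -0.6 -0.5]  turn deg [0.02 0.02 0.09]
```

View pics/s27.png

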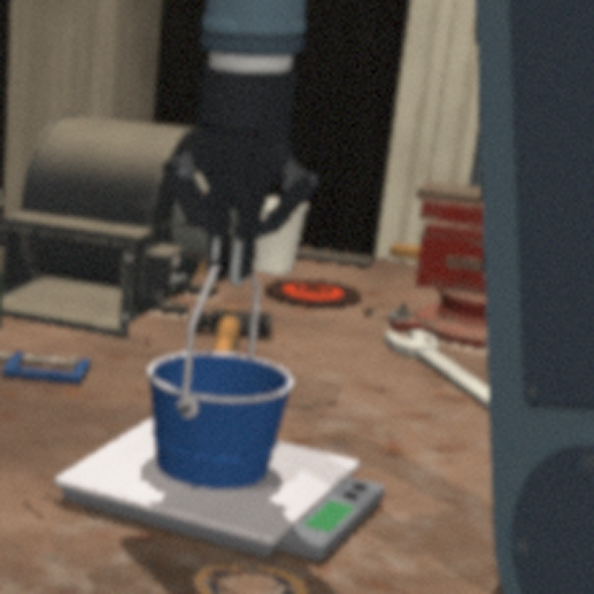

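Contact is starting (force dropping from 5.7 to 4.4 N); ease down until the load is off.

```bash
python3 -m pendant '[{"linear":[0,0,0.001],"rotation":[0,0,0],"fingers":0},{"linear":[0,0,0],"rotation":[0,0,0],"fingers":0},{"linear":[0,0,0],"rotation":[0,0,0],"fingers":0}]'; python3 -m pendant '[{"linear":[0,0,0.001],"rotation":[0,0,0],"fingers":0},{"linear":[0,0,0],"rotation":[0,0,0],"fingers":0},{"linear":[0,0,0],"rotation":[0,0,0],"fingers":0}]'
```

```text
t: 35.72
tcp_pos: [493.9, -269.1, 191.2]
tool_rot: [2.303, 2.133, 0.0]
wrist_force: [0.1, -1.6, 3.8]
finger_gap: 0.118
t: 36.1
tcp_pos: [494.4, -269.6, 191.1]
tool_rot: [2.302, 2.131, 0.0]
wrist_force: [-0.3, -2.6, 7.5]
finger_gap: 0.114
```

```bash
python3 -m pendant '[{"linear":[0,0,-0.0012],"rotation":[0,0,0],"fingers":0},{"linear":[0,0,0],"rotation":[0,0,0],"fingers":0},{"linear":[0,0,0],"rotation":[0,0,0],"fingers":0.2},{"linear":[0,0,0],"rotation":[0,0,0],"fingers":0.35},{"linear":[0,0,0],"rotation":[0,0,0],"fingers":0.5},{"linear":[0,0,0],"rotation":[0,0,0],"fingers":0.5}]'
python3 -c "
from h import *
snap('side','s28',(340,80,560,300),2.7)"
```

```text
t: 36.85
tcp_pos: [493.3, -268.2, 190.2]
tool_rot: [-2.305, -2.134, 0.0]
wrist_force: [-0.8, 0.5, -0.1]
finger_gap: 0.501
```

View pics/s28.png

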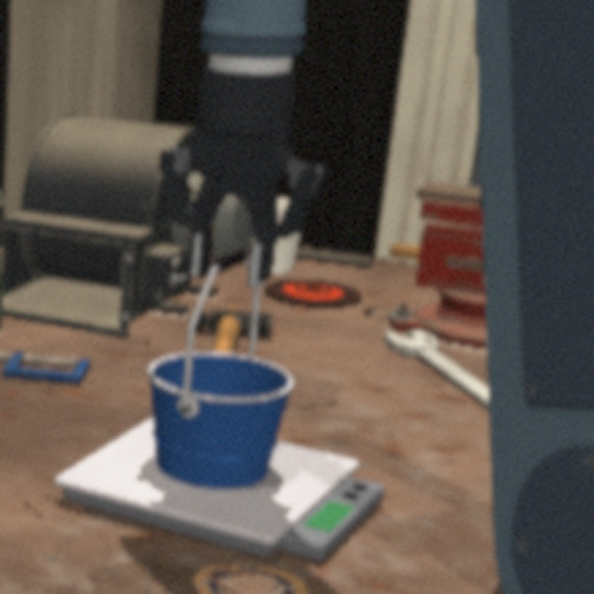

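Released; the bail stays upright. Rise straight up and move clear to look.

```bash
python3 -m pendant '[{"linear":[0,0,-0.01],"rotation":[0,0,0],"fingers":0.5},{"linear":[0,0,-0.02],"rotation":[0,0,0],"fingers":0.5},{"linear":[0,0,-0.04],"rotation":[0,0,0],"fingers":0.5},{"linear":[0,0,-0.04],"rotation":[0,0,0],"fingers":0.5},{"linear":[0.05,0,0],"rotation":[0,0,0],"fingers":0.5},{"linear":[0.06,0,0],"rotation":[0,0,0],"fingers":0.5},{"linear":[0.06,0,0],"rotation":[0,0,0],"fingers":0.5},{"linear":[0.06,0,0],"rotation":[0,0,0],"fingers":0.5},{"linear":[0.06,0,0],"rotation":[0,0,0],"fingers":0.5},{"linear":[0,0,0],"rotation":[0,0,0],"fingers":0.5}]'
python3 -m pendant '[{"linear":[0,0,0],"rotation":[0,0,0],"fingers":0.5},{"linear":[0,0,0],"rotation":[0,0,0],"fingers":0.5}]'
python3 -c "
from h import *
snap('side','s29',(190,120,560,400),2)
snap('top','t29',(165,200,480,350),2.5)"
```

```text
t: 38.15
tcp_pos: [515.5, 24.8, 301.6]
tool_rot: [2.298, 2.142, 0.003]
wrist_force: [-0.1, -0.4, -0.7]
finger_gap: 0.497
t: 38.4
tcp_pos: [515.8, 19.3, 300.7]
tool_rot: [2.307, 2.132, -0.0]
wrist_force: [0.3, 0.2, -0.3]
finger_gap: 0.5
```

View pics/s29.png

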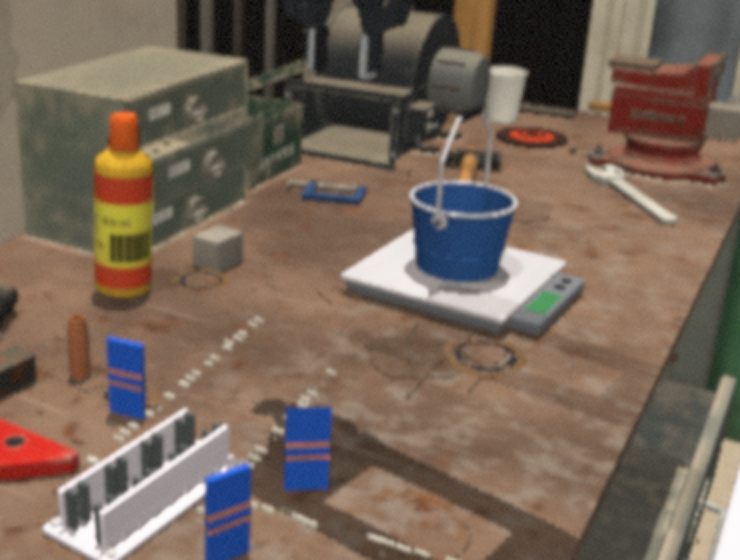

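View pics/t29.png

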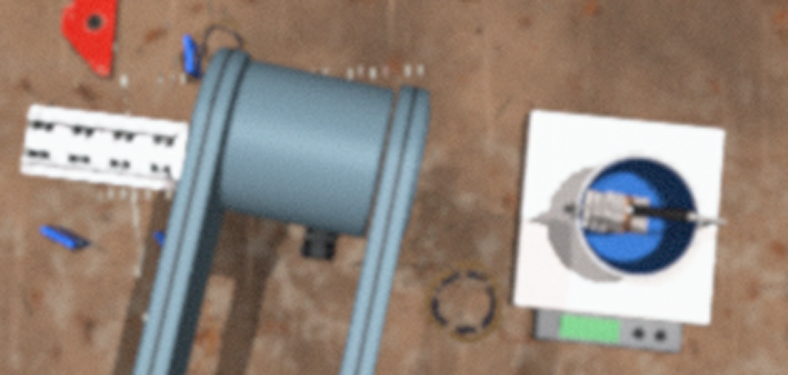

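```bash
python3 -c "
from h import *
print(unproj('top',(165+640/2.5,200+215/2.5),109),'bail grip',unproj('top',(165+665/2.5,200+211/2.5),209))
crop('t29_full','t29c',(365,235,465,350),6)"
```

```text
[ 491.35777006 -272.86538449  109.        ] bail grip [ 494.00947159 -275.48230121  209.        ]
```

View pics/t29c.png

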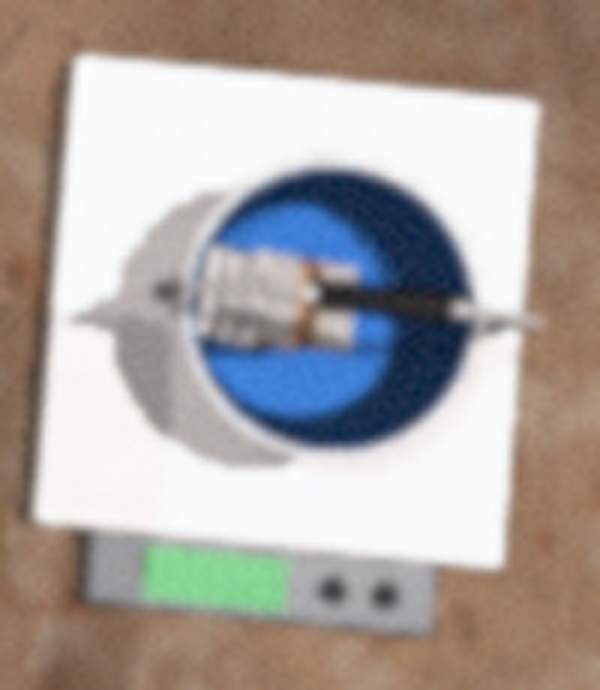

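```bash
python3 -c "
from bench import ctrl
o=ctrl.get_obs();print(o['t'],o['wrist_force'].round(1),abs(o['joint_vel']).max())
print(ctrl.sign_off())"
```

```text
38.5 [-0.3  0.2  0.3] 0.0029480878484735005
the job is handed in; nothing more can be done
None
```

The job is done and handed in at 38.5 s. The three coupons that were in the rack (1 to 3; slot 4 was empty) are in the pail, and the pail stands on the scale pan with the bail up and the gripper clear. I pulled each coupon and placed it with the bail still folded down. I then raised the bail, lifted the pail by its grip sleeve only, and set it down once the load came off the wrist.

- **Pail and bail:** the last pictures put the pail about 5 mm from the pan centre and standing level. The bail is within a couple of degrees of upright.
- **Coupons:** the rack is empty and none sticks out above the rim. They stood upright when placed but now lean together, which makes them harder to tell apart.
- **Other objects:** I never went near the nozzle, block, magnet or blue look-alikes. In the last side picture they stand as before; only part of the magnet is in view.

**Disagreements:**
- The side camera read heights about 4 mm low, so I corrected for it.
- Raising the bail slid the pail a few millimetres on the table, with forces of about 7 N.
- At set-down, just before release, I pressed on the pan with about 7.5 N.

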